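# Pack the kit for the small pipe joint

### The job

Pack the kit for the small pipe joint into the steel tray: stand the steel spool piece in the round collar, lay the gasket of its size (the small one) flat between the four low curved ribs, lay the clamp of its size (the small one) flat over the single centre post, and stand the small grease jar with the black lid between the four upright pegs, each fully down in its nest. Leave the bigger gasket and the bigger clamp where they lie on the table.

Things in the scene. Friction and masses are not known exactly. Their poses are not given: they have to be found in the camera images.
- spool_c (a point): The spool piece: short steel tube with a ferrule at each end, standing upright on the table, 51 mm in diameter at the ferrules, 90 mm tall, about 0.4 kg; grip it as a 51 mm round. This point is its centre, 45 mm above its underside; z along the tube.
- small_gasket_c (a point): The small gasket: reddish moulded ring lying flat, 50 mm outside diameter, 9 mm thick; grip it across the outside (the hole is not open to a finger). This point is its centre, 4.5 mm above its underside.
- small_clamp_c (a point): The small clamp: closed steel pipe clamp lying flat, ring 67 mm outside diameter with an open bore 48 mm wide, 16 mm high (18 at the hinge pin), 98 mm long over all, hinge pin at the +y end, lugs and wing nut at the -y end. This point is the centre of the bore, 8 mm above the underside; z up, y along the clamp's length. It can be gripped across the ring along x (67 mm), or by the pair of lugs (26 mm across x, 38 mm from this point towards -y).
- jar_c (a point): The grease jar: small closed glass jar with a black lid, upright, 54 mm in diameter, 48 mm tall. This point is its centre, 24 mm above its underside.
- nest_collar: Nest of the spool piece: a round collar of 65 mm inside diameter, widening to 69 mm at its mouth, 81 mm outside, 16 mm high. All four nests: white plastic locators on grey tiles, 92 (x) x 140 (y) x 4 mm, fixed two by two (97 mm apart in tile x, 154 mm in y, order varies) in a flat steel tray with a 14 mm rim. Origin: centre of the tile's top face, 6 mm above the table, on which the part rests; z up, x and y along the tile's edges.
- nest_ribs: Nest of the small gasket: four short curved ribs 7 mm high in a circle of 65 mm inside diameter (rib 5.6 mm thick) at the diagonals, with gaps about 28 mm wide for fingers on the tile's x and y axes. Tile, tray and origin as for nest_collar.
- nest_post: Nest of the small clamp: one round post at the tile's centre, 33 mm in diameter, 24 mm tall, tapered over its top 10 mm; the clamp's bore goes over it, the clamp lying flat on the tile, in any yaw. Tile, tray and origin as for nest_collar.
- nest_pegs: Nest of the grease jar: four upright pegs 9 mm thick and 23 mm tall on the tile's diagonals, 39.5 mm from its centre (70 mm free between opposite pegs; gaps 46 mm wide for fingers on the tile's x and y axes). Tile, tray and origin as for nest_collar.
- big_gasket_c (a point): The bigger gasket, to be left alone: white moulded ring lying flat, 64 mm outside diameter, 8 mm thick. This point is its centre, 4 mm above its underside.
- big_clamp_c (a point): The bigger clamp, to be left alone: steel pipe clamp lying flat, ring 81 mm across, 112 mm long along its y. This point is the centre of its bore, 8 mm above the underside.
Mind the look-alikes: they are no part of the job. What is shaped like the part that bears spool_c but blue or turquoise is not meant.

How it is judged:
By the outcome, as a careful person would: the job done as asked, in the order asked, and still so for the second after the job is handed in, with the robot touching nothing.
It also fails if it takes over 115 s, if anything falls off the work surface, if the arm or the gripper's body presses on something with over 40 N, if the wrist force passes 120 N, or if a joint passes its speed limit or range.

### The arm

A 7-joint arm with a two-finger parallel gripper is mounted at the origin on a cart in front of the work surface, level with it; the furniture and walls round the work are solid. World frame = base frame: x ahead of the robot, y to its left, z up, the work surface at z = 0. Lengths are in m, angles in rad, forces in N, time in s.
With the tool pointing down it reaches from about 0.4 to 0.875 m from the base axis. Payload 19.3 kg.
Tool frame: the origin (TCP) lies at the very end of the fingers, on their centre line; the grasp point (between the pads) lies 19 mm behind it (bot.pinch_z is the distance from the TCP to the grasp point, in m); y points along the fingers, x is the direction in which the jaws open and shut, and the axes are right-handed (so a half turn about y gives the same grasp; the last joint's range is limited). The gripper opens to 85 mm and grips with 20 to 120 N. Pads are 22 mm wide; open, the fingers measure 114 mm over their backs; the gripper's body (76 mm by 85 mm) begins 54 mm behind the grasp point. The pads swing forward as they close: fully open they stand 13 mm farther back than shut.
Start: joints at [-1.252, 0.521, -0.036, 1.599, 0.021, 1.021, -0.113], TCP at [0.237, 0.578, 0.231] pointing down, gripper open.
Joint ranges: [-2.91, 2.91], [-0.3, 2.13], [-1.5, 1.42], [0.17, 2.43], [-1.26, 4.41], [0.16, 1.93], [-2.52, 2.52]. Speed limits (rad/s): [1.89, 1.89, 2.39, 2.39, 3.01, 3.01, 3.01].

### API

Orientations are given as [roll, pitch, yaw] about the fixed x, y, z axes, in that order (R = Rz(yaw) Ry(pitch) Rx(roll)).
In Python, from workcell import bot gives the robot as it stands. The module is installed in compiled form; this text tells all that it offers.
- The arm moves only by the tool arm_command, never from a script. Its argument "moves" is a list of rows, each an object of numbers: "rx", "ry", "rz": the turn, a rotation vector about the tool's x, y, z in rad; "x", "y", "z": the shift along the tool's x, y, z in cm; "gripper": the opening, from -1 (shut) to 1 (fully open). In form: [{"rx": .., "ry": .., "rz": .., "x": .., "y": .., "z": .., "gripper": ..}, ...]. A call has 1 to 5 rows; each row is the pose to reach, as a shift and turn from the pose commanded when the call began, along the tool's axes at that moment; what a row does not reach only later rows make up. A row lasts 1/12 s, in which the tool goes at most 41.7 mm and 7.16 degrees, less where a joint would pass 70% of its speed; a pose out of reach is approached as far as the arm can. A call with a gripper value outside its range is refused whole. The fingers move at their own pace and stop on an object; "squeeze" is the grip in N (left out, the last holds). Time passes only in rows, so rows that repeat a pose let the fingers close. It gives the time, the measured TCP pose, the force and the opening at its end, in the units of the state.
- bot.observe(): the state, without advancing time (a new reading comes with each control period).
- bot.grab_frame(name): name is "scene" or "top" or "wrist"; returns (picture, depth): 420x560x3 uint8, red, green, blue; 420x560 float32, m along the optical axis (not along the pixel's ray), 0 where there is no reading.
- bot.camera_model(name): a dict with "vfov" (degrees; the focal length in pixels is half the picture's height over the tangent of half this angle, whatever the lens; pixels are square), "cx", "cy" (the principal point, pixels), "dist_coeffs" ([k1, k2, p1, p2, k3] as OpenCV has them; the pictures are not rectified), "extrinsics" (4x4, takes a point from camera to world coordinates); the wrist camera has in their place "mount" (4x4, takes a point from camera to tool coordinates, whose origin is the TCP and whose axes are the tool frame's). Camera axes: x right, y down, z forward; pixel columns grow to the right and rows downward; lengths in m; the calibration is good to about 2 mm. A picture is of the moment at which its call begins: read the wrist's pose just before it. camera_model takes no time and is no camera call.
- bot.job_done(): hands the job in, once; it reports no verdict.
Trained networks look in the newest picture that a camera, given by its name, has taken for a name from the list of things; names that differ only in an ending like _2 or _b are one class to them, and where a whole thing is asked for, a point or a joint stands for the part that bears it (a point fixed in the world has none). Each returns a list of dicts, best first, with "p" (0 to 1); they miss things now and then, are a little off and sometimes report something else, mostly with a low value. They report only what shows in the picture. A call takes as long as a camera call. They do not tell look-alikes from the thing itself.
- bot.spot_in(name, camera): "box" ([left, top, right, bottom] in pixels, round what is visible of it).
- bot.masks_of(name, camera): "mask" (420x560 bool, what is visible of it) and "box" ([left, top, right, bottom] in pixels, round what is visible of it).
The state is a dict: "clock": time; "qpos": joint angles; "qd": joint speeds; "joint_efforts": joint torques, N m; "position": TCP position; "tool_rot": TCP orientation; "force": force on the tool from outside, world axes, zero at the start; "moment": the same for the moment, N m; "grip_width": finger opening in m.
Only numpy, scipy, OpenCV 4.12 (cv2) and the standard library are available. Lean on these libraries where they do the work, as an engineer would, in place of code of your own. Each camera call takes 0.05 s, during which the arm holds its last target.

## Working session

There is one attempt and no reset: what is moved stays moved. The work goes in short steps, Python scripts to look and compute and a tool call to move; the robot and the scene stay as the last step left them, time stands still between calls to the robot, and variables do not carry over. Pictures are saved under pics/ and viewed, and the job is handed in when it is done.

Besides the shell and the picture viewer there is one more tool, called after "Call:" by a JSON object that holds its "fn" and its "kwargs". arm_command: Moves the arm, as the interface text tells. Its arguments: {"type":"object","properties":{"moves":{"type":"array"},"squeeze":{"type":"number"}},"required":["moves"]}

```bash
mkdir -p pics; ls; cat > h.py <<'E'
import numpy as np, cv2
from workcell import bot
from scipy.spatial.transform import Rotation as R
def K(c):
    f=210/np.tan(np.radians(c['vfov'])/2); return np.array([[f,0,c['cx']],[0,f,c['cy']],[0,0,1]])
def save(n,im): cv2.imwrite('pics/'+n+'.png',cv2.cvtColor(im,cv2.COLOR_RGB2BGR))
def toolT(s):
    T=np.eye(4);T[:3,:3]=R.from_euler('xyz',s['tool_rot']).as_matrix();T[:3,3]=s['position'];return T
def ext(name,s=None):
    c=bot.camera_model(name)
    return (toolT(s or bot.observe())@np.array(c['mount'])) if name=='wrist' else np.array(c['extrinsics'])
def rays(name,px):
    c=bot.camera_model(name)
    return cv2.undistortPoints(np.array(px,float).reshape(-1,1,2),K(c),np.array(c['dist_coeffs'],float)).reshape(-1,2)
def onplane(name,px,z,T):
    r=rays(name,px); d=np.c_[r,np.ones(len(r))]@T[:3,:3].T; o=T[:3,3]
    return o+d*((z-o[2])/d[:,2])[:,None]
def cloud(name,depth,T):
    v,u=np.mgrid[:420,:560]; r=rays(name,np.c_[u.ravel(),v.ravel()])
    p=np.c_[r,np.ones(len(r))]*depth.reshape(-1,1)
    return (p@T[:3,:3].T+T[:3,3]).reshape(420,560,3)
def proj(name,P,T):
    c=bot.camera_model(name); Ti=np.linalg.inv(T)
    return cv2.projectPoints(np.array(P,float).reshape(-1,1,3),cv2.Rodrigues(Ti[:3,:3])[0],Ti[:3,3],K(c),np.array(c['dist_coeffs'],float))[0].reshape(-1,2)
E
python3 - <<'E'
from h import *
print(bot.observe()); print(bot.pinch_z)
for n in ['scene','top','wrist']:
    T=ext(n); im,d=bot.grab_frame(n); save(n+'0',im); np.savez(n+'0.npz',im=im,d=d,T=T)
    print(n,bot.camera_model(n))
E
```

```text
pics
{'clock': 0.0, 'qpos': array([-1.25218098,  0.52200595, -0.03633305,  1.59996593,  0.02120101,
        1.02114489, -0.11281222]), 'qd': array([ 2.21680161e-04, -7.46543936e-05, -8.52600919e-06,  6.26676812e-04,
        7.66015639e-05,  6.58226883e-04, -1.40864915e-03]), 'joint_efforts': array([ 2.23169613e-03, -9.27101970e+01,  1.98080041e+00, -3.69906664e+01,
        1.78648077e-02,  8.53330566e-03,  7.63592283e-07]), 'position': array([0.23683835, 0.57802937, 0.23074578]), 'tool_rot': array([-1.57087661e+00,  1.13622711e-03,  1.18196341e+00]), 'force': array([-0.65298516, -0.33012714, -0.46604695]), 'moment': array([ 0.00110879,  0.08380422, -0.0370174 ]), 'grip_width': 0.08522526648734996}
0.0187
scene {'vfov': 56.208318245205035, 'cx': 284.8391573351432, 'cy': 207.84165175122558, 'dist_coeffs': array([0.01806697, 0.        , 0.        , 0.        , 0.        ]), 'extrinsics': array([[ 0.90007689, -0.2124915 ,  0.38040631,  0.20160907],
       [-0.43570357, -0.44872473,  0.78026183, -0.73258526],
       [ 0.00489871, -0.86804002, -0.49647006,  0.54180424],
       [ 0.        
[... 301 characters left out ...]
.99991459, -0.01271992, -0.00300367,  0.01103436],
       [ 0.0046331 , -0.13007858, -0.99149286,  1.17864332],
       [ 0.        ,  0.        ,  0.        ,  1.        ]])}
wrist {'vfov': 68.44253274370352, 'cx': 277.41208559677796, 'cy': 209.55454218673594, 'dist_coeffs': array([-0.06972181,  0.        ,  0.        ,  0.        ,  0.        ]), 'mount': array([[ 9.99999515e-01, -3.30715356e-04, -9.28203484e-04,
        -7.81747977e-04],
       [ 8.07261135e-04, -2.65201581e-01,  9.64192652e-01,
        -1.41551943e-01],
       [-5.65034347e-04, -9.64192933e-01, -2.65201185e-01,
         6.69354487e-02],
       [ 0.00000000e+00,  0.00000000e+00,  0.00000000e+00,
         1.00000000e+00]])}
```

View images.

View pics/top0.png

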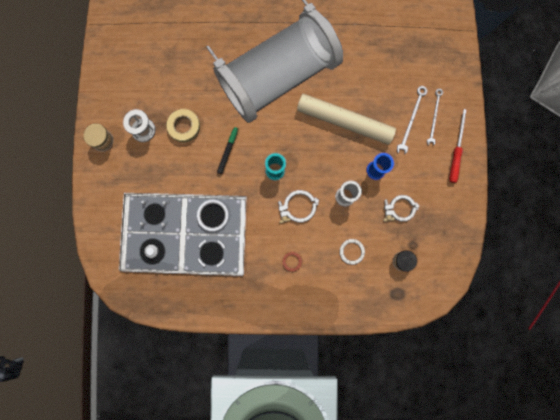

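View pics/scene0.png

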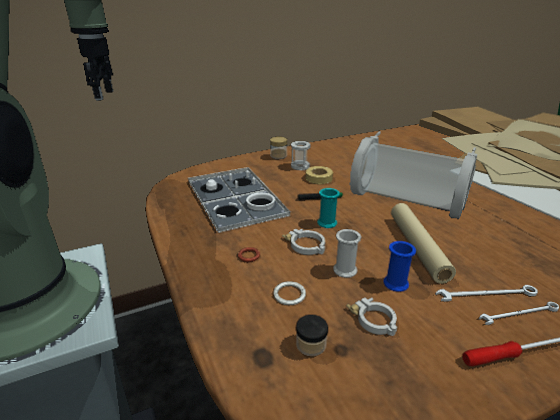

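View pics/wrist0.png

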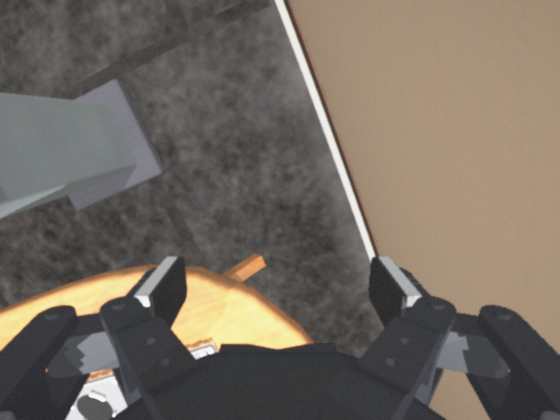

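```bash
python3 - <<'E'
from h import *
a=np.load('top0.npz'); im=a['im']; C=cloud('top',a['d'],a['T'])
b=np.load('scene0.npz'); Cs=cloud('scene',b['d'],b['T'])
z1=cv2.resize(im[90:290,80:280],(600,600),interpolation=cv2.INTER_CUBIC); save('z1',z1)
z2=cv2.resize(im[140:290,270:430],None,fx=3.7,fy=3.7,interpolation=cv2.INTER_CUBIC); save('z2',z2)
z3=cv2.resize(b['im'][120:370,180:420],None,fx=2.4,fy=2.4,interpolation=cv2.INTER_CUBIC); save('z3',z3)
for u,v in [(155,213),(212,215),(151,251),(211,253),(348,188),(133,118),(292,270),(405,261),(401,198),(299,193),(320,290),(97,131)]: print(u,v,C[v,u].round(3))
for n in ['spool_c','small_gasket_c','small_clamp_c','jar_c','nest_collar','nest_ribs','nest_post','nest_pegs','big_clamp_c']:
  pass
E
```

```text
155 213 [0.568 0.315 0.003]
212 215 [0.564 0.165 0.004]
151 251 [0.468 0.315 0.026]
211 253 [0.466 0.164 0.01 ]
348 188 [ 0.635 -0.183  0.03 ]
133 118 [0.806 0.371 0.061]
292 270 [ 0.426 -0.043  0.009]
405 261 [ 0.45  -0.323  0.047]
401 198 [ 0.614 -0.326  0.013]
299 193 [ 0.623 -0.059  0.017]
320 290 [ 0.376 -0.115 -0.001]
97 131 [0.77  0.462 0.067]
```

View pics/z1.png

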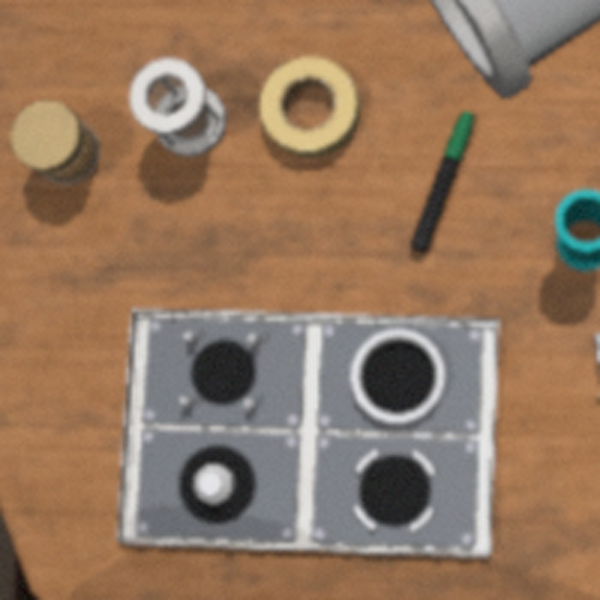

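View pics/z2.png

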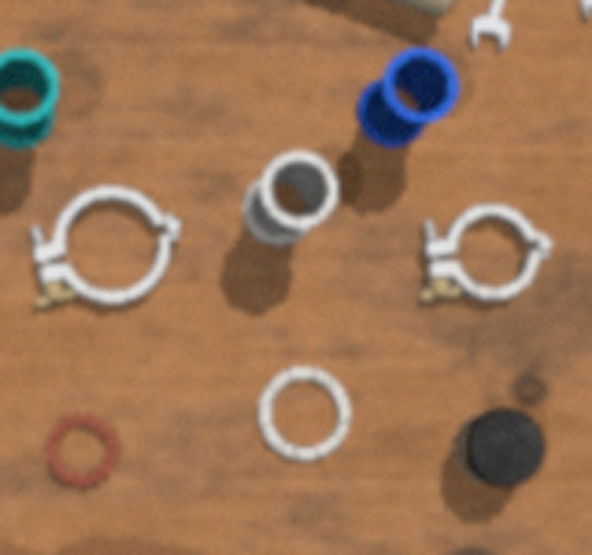

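View pics/z3.png

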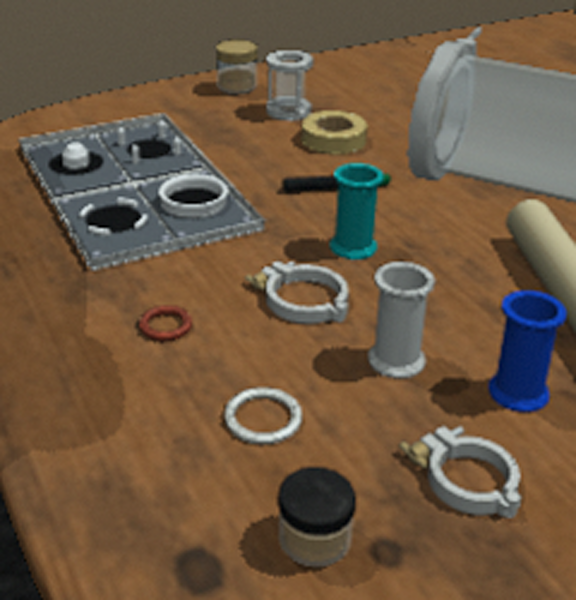

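```bash
python3 - <<'E'
from h import *
H={'spool_c':.045,'small_gasket_c':.0045,'small_clamp_c':.008,'jar_c':.024,'nest_collar':.014,'nest_ribs':.01,'nest_post':.018,'nest_pegs':.018,'big_gasket_c':.004,'big_clamp_c':.008}
for cam in ['top','scene']:
  T=ext(cam)
  im,d=bot.grab_frame(cam); C=cloud(cam,d,T)
  for n,h in H.items():
    for m in bot.masks_of(n,cam)[:3]:
      M=m['mask']; v,u=np.nonzero(M)
      if len(v)==0: continue
      hull=cv2.convexHull(np.c_[u,v].astype(np.int32)); mo=cv2.moments(hull); c=[mo['m10']/max(mo['m00'],1e-6),mo['m01']/max(mo['m00'],1e-6)]
      p=C[M]; p=p[d[M]>0]
      print(cam,n,round(m['p'],2),np.round(m['box']),np.round(c,1),onplane(cam,[c],h,T)[0].round(4)[:2],'zmax',p[:,2].max().round(3) if len(p) else None)
E
```

```text
top spool_c 0.98 [334. 181. 359. 209.] [347.4 193.7] [ 0.618  -0.1791] zmax 0.096
top spool_c 0.89 [267. 152. 283. 180.] [274.7 166.8] [0.6844 0.0046] zmax 0.095
top spool_c 0.63 [368. 154. 393. 179.] [379.8 166.2] [ 0.6903 -0.2635] zmax 0.094
top small_gasket_c 0.68 [285. 252. 303. 272.] [291.7 261.2] [ 0.4482 -0.0419] zmax 0.013
top small_gasket_c 0.37 [180. 237. 240. 272.] [210.9 253. ] [0.4662 0.1653] zmax 0.017
top small_clamp_c 0.79 [389. 194. 416. 223.] [399.6 208.7] [ 0.5864 -0.3227] zmax 0.021
top jar_c 0.68 [392. 251. 417. 269.] [404.5 260.8] [ 0.4509 -0.3282] zmax 0.056
top nest_collar 0.63 [189. 199. 243. 237.] [213. 216.] [0.5607 0.1613] zmax 0.028
top nest_ribs 0.84 [180. 237. 240. 273.] [211.5 253.1] [0.4659 0.1631] zmax 0.017
top nest_post 0.62 [126. 237. 182. 269.] [152.  250.7] [0.4689 0.3149] zmax 0.034
top nest_pegs 0.9 [128. 196. 180. 235.] [154.3 213.6] [0.5642 0.3128] zmax 0.033
top big_gasket_c 0.75 [340. 240. 369. 262.] [351.9 250.7] [ 0.4765 -0.1967] zmax 0.014
top big_clamp_c 0.91 [281. 193. 319. 219.] [297.4 207.6] [ 0.5858 -0.0553] zmax 0.022
scene spool_
[... 392 characters left out ...]
84  -0.3262] zmax 0.019
scene jar_c 0.69 [297. 318. 331. 358.] [310.9 334.1] [ 0.4502 -0.3262] zmax 0.05
scene nest_collar 0.67 [238. 191. 283. 216.] [260.3 204.6] [0.553 0.142] zmax 0.025
scene nest_ribs 0.8 [203. 198. 250. 229.] [226.4 211.7] [0.4587 0.1512] zmax 0.016
scene nest_post 0.78 [192. 177. 233. 203.] [211.9 188.5] [0.4597 0.2848] zmax 0.031
scene nest_pegs 0.75 [223. 174. 261. 193.] [241.5 182.4] [0.5519 0.2858] zmax 0.031
scene big_gasket_c 0.7 [275. 279. 304. 302.] [289.4 292.4] [ 0.4734 -0.1981] zmax 0.011
scene big_gasket_c 0.6 [225. 173. 260. 193.] [242.1 182.4] [0.5631 0.3124] zmax 0.031
scene big_clamp_c 0.55 [286. 226. 322. 255.] [304.9 241. ] [ 0.5846 -0.0573] zmax 0.02
```

```bash
cat >> h.py <<'E'
def Rdown(yaw): return R.from_euler('xyz',[-np.pi/2,0,yaw])
def rel(p,yaw=0.,s=None):
    s=s or bot.observe(); R0=R.from_euler('xyz',s['tool_rot'])
    d=R0.inv().apply(np.array(p)-s['position'])*100; rv=(R0.inv()*Rdown(yaw)).as_rotvec()
    print('t%.2f'%s['clock'],'pos',s['position'].round(4),'yaw %.3f'%s['tool_rot'][2],'F',s['force'].round(1),'w %.4f'%s['grip_width'])
    print('  -> xyz cm',d.round(2),'r',rv.round(3))
E
python3 -c "
from h import *
rel([.515,.22,.28],0.)"
```

```text
t1.25 pos [0.2369 0.5783 0.2313] yaw 1.182 F [ 0.1 -0.6 -0.1] w 0.0854
  -> xyz cm [-22.62  -4.87 -39.32] r [ 0.     1.182 -0.   ]
```

Call:
{"fn": "arm_command", "kwargs": {"moves": [{"x":-22.6,"y":-4.9,"z":-39.3,"ry":1.18,"gripper":1},{"x":-22.6,"y":-4.9,"z":-39.3,"ry":1.18,"gripper":1},{"x":-22.6,"y":-4.9,"z":-39.3,"ry":1.18,"gripper":1},{"x":-22.6,"y":-4.9,"z":-39.3,"ry":1.18,"gripper":1},{"x":-22.6,"y":-4.9,"z":-39.3,"ry":1.18,"gripper":1}]}}

```text
invalid input at $.moves[0]: expected keys rx, ry, rz, x, y, z, gripper
```

```bash
python3 -c "
from h import *
rel([.515,.22,.28],0.)"
```

```text
t1.25 pos [0.2369 0.5783 0.2313] yaw 1.182 F [ 0.1 -0.6 -0.1] w 0.0854
  -> xyz cm [-22.62  -4.87 -39.32] r [ 0.     1.182 -0.   ]
```

Call:
{"fn": "arm_command", "kwargs": {"moves": [{"rx":0,"ry":1.18,"rz":0,"x":-22.6,"y":-4.9,"z":-39.3,"gripper":1},{"rx":0,"ry":1.18,"rz":0,"x":-22.6,"y":-4.9,"z":-39.3,"gripper":1},{"rx":0,"ry":1.18,"rz":0,"x":-22.6,"y":-4.9,"z":-39.3,"gripper":1},{"rx":0,"ry":1.18,"rz":0,"x":-22.6,"y":-4.9,"z":-39.3,"gripper":1},{"rx":0,"ry":1.18,"rz":0,"x":-22.6,"y":-4.9,"z":-39.3,"gripper":1}]}}

```text
clock: 1.67
position: [0.3648, 0.413, 0.2541]
tool_rot: [-1.57, -0.0, 0.551]
force: [1.5, 0.4, -0.0]
grip_width: 0.0856
```

```bash
python3 -c "
from h import *
rel([.515,.22,.28],0.)"
```

```text
t1.67 pos [0.3648 0.413  0.2541] yaw 0.551 F [ 1.5  0.4 -0. ] w 0.0856
  -> xyz cm [  2.69  -2.6  -24.31] r [-0.     0.551  0.   ]
```

Call:
{"fn": "arm_command", "kwargs": {"moves": [{"rx":0,"ry":0.55,"rz":0,"x":2.7,"y":-2.6,"z":-24.3,"gripper":1},{"rx":0,"ry":0.55,"rz":0,"x":2.7,"y":-2.6,"z":-24.3,"gripper":1},{"rx":0,"ry":0.55,"rz":0,"x":2.7,"y":-2.6,"z":-24.3,"gripper":1},{"rx":0,"ry":0.55,"rz":0,"x":2.7,"y":-2.6,"z":-24.3,"gripper":1},{"rx":0,"ry":0.55,"rz":0,"x":2.7,"y":-2.6,"z":-24.3,"gripper":1}]}}

```text
clock: 2.08
position: [0.4931, 0.2503, 0.2762]
tool_rot: [-1.57, -0.0, -0.0]
force: [0.7, 1.1, 0.4]
grip_width: 0.0855
```

Call:
{"fn": "arm_command", "kwargs": {"moves": [{"rx":0,"ry":0,"rz":0,"x":0,"y":0,"z":-3.5,"gripper":1},{"rx":0,"ry":0,"rz":0,"x":0,"y":0,"z":-3.5,"gripper":1}]}}

```text
clock: 2.25
position: [0.494, 0.2099, 0.2762]
tool_rot: [-1.573, -0.001, -0.001]
force: [-0.1, -1.1, -1.5]
grip_width: 0.0853
```

```bash
python3 - <<'E'
from h import *
s=bot.observe(); rel([.515,.22,.28],0.,s)
T=ext('wrist',s); im,d=bot.grab_frame('wrist'); save('w1',im); np.savez('w1.npz',im=im,d=d,T=T)
E
```

```text
t2.25 pos [0.494  0.2099 0.2762] yaw -0.001 F [-0.1 -1.1 -1.5] w 0.0853
  -> xyz cm [ 2.09 -0.38  1.01] r [ 0.002 -0.001  0.001]
```

View pics/w1.png

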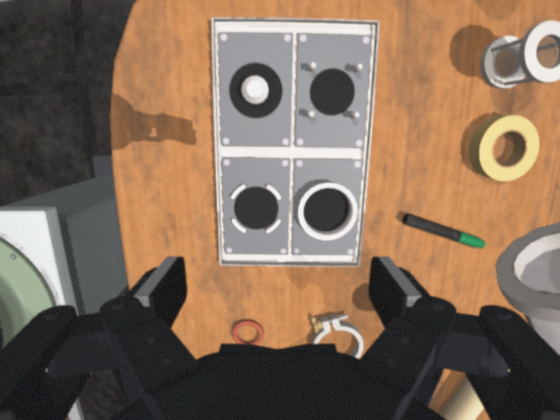

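```bash
cat > nest.py <<'E'
from h import *
from scipy.optimize import least_squares
def tiles(name,im,T,boxes):
    g=cv2.cvtColor(im,cv2.COLOR_RGB2GRAY); out={}
    for k,(u0,v0,u1,v1) in boxes.items():
        m=(g[v0:v1,u0:u1]<45).astype(np.uint8); n,l,st,ce=cv2.connectedComponentsWithStats(m)
        i=1+np.argmax(st[1:,4]); c=cv2.findContours((l==i).astype(np.uint8),cv2.RETR_EXTERNAL,cv2.CHAIN_APPROX_NONE)[0][0].reshape(-1,2)+[u0,v0]
        P=onplane(name,c,.006,T)[:,:2]
        f=least_squares(lambda q:np.hypot(*(P-q[:2]).T)-q[2],[*P.mean(0),.025],loss='soft_l1',f_scale=.001)
        out[k]=f.x; print(k,'disc c',f.x[:2].round(4),'r %.4f'%f.x[2],'rms %.4f'%np.sqrt(np.mean(f.fun**2)))
    return out
E
python3 - <<'E'
from nest import *
a=np.load('w1.npz')
o=tiles('wrist',a['im'],a['T'],dict(post=(222,50,290,130),pegs=(298,55,368,125),ribs=(222,170,290,245),collar=(298,178,360,245)))
px=[(213,20),(379,21),(360,265),(220,264)]
P=onplane('wrist',px,.012,a['T'])[:,:2]; print(P.round(4)); 
C=cloud('wrist',a['d'],a['T'])
for u,v in [(255,85),(327,183),(240,190),(312,66),(257,210),(300,30),(213,150),(420,150)]: print(u,v,C[v,u].round(4))
b=np.load('top0.npz')
tiles('top',b['im'],b['T'],dict(pegs=(138,198,172,230),ribs=(195,240,228,268),collar=(198,202,226,230),post=(138,236,168,266)))
E
```

```text
post disc c [0.4621 0.3209] r 0.0170 rms 0.0009
pegs disc c [0.5762 0.3503] r 0.0137 rms 0.0000
ribs disc c [0.4873 0.1888] r 0.0163 rms 0.0000
collar disc c [0.5586 0.1636] r 0.0308 rms 0.0011
[[0.4175 0.3994]
 [0.6169 0.3991]
 [0.6134 0.0804]
 [0.4113 0.0828]]
255 85 [0.4678 0.3222 0.0287]
327 183 [0.5592 0.2018 0.0191]
240 190 [0.444  0.1912 0.0117]
312 66 [0.5352 0.3436 0.0281]
257 210 [0.4657 0.1611 0.0038]
300 30 [5.225e-01 3.906e-01 5.000e-04]
213 150 [ 4.080e-01  2.435e-01 -4.000e-04]
420 150 [6.877e-01 2.440e-01 3.000e-04]
pegs disc c [0.5653 0.3168] r 0.0241 rms 0.0009
ribs disc c [0.4659 0.1648] r 0.0261 rms 0.0008
collar disc c [0.5648 0.1643] r 0.0276 rms 0.0008
post disc c [0.468  0.3181] r 0.0293 rms 0.0008
```

```bash
sed -i 's/g=cv2.cvtColor(im,cv2.COLOR_RGB2GRAY)/g=cv2.GaussianBlur(cv2.cvtColor(im,cv2.COLOR_RGB2GRAY),(0,0),1)/; s/<45/<th/; s/boxes):/boxes,th=60):/' nest.py
python3 - <<'E'
from nest import *
a=np.load('w1.npz')
print(a['im'][90,330],a['im'][130,330],a['im'][50,260])
for th in (50,65):
  o=tiles('wrist',a['im'],a['T'],dict(post=(222,50,290,130),pegs=(298,55,368,125),ribs=(222,170,290,245),collar=(298,178,360,245)),th)
z=cv2.resize(a['im'][10:275,200:390],None,fx=3,fy=3,interpolation=cv2.INTER_CUBIC)[:600*3]; save('w1z',cv2.resize(a['im'][10:275,200:390],None,fx=2.25,fy=2.25,interpolation=cv2.INTER_CUBIC))
# collar rim: top ring at z=.022, white
g=a['im'].astype(int).min(2)
m=np.zeros_like(g,np.uint8); m[175:248,292:362]=(g[175:248,292:362]>170)
n,l,st,ce=cv2.connectedComponentsWithStats(m); i=1+np.argmax(st[1:,4]); 
c=cv2.findContours((l==i).astype(np.uint8),cv2.RETR_EXTERNAL,cv2.CHAIN_APPROX_NONE)[0][0].reshape(-1,2)
P=onplane('wrist',c,.022,a['T'])[:,:2]
f=least_squares(lambda q:np.hypot(*(P-q[:2]).T)-q[2],[*P.mean(0),.04],loss='soft_l1',f_scale=.001); print('collar',f.x, np.sqrt(np.mean(f.fun**2)))
E
```

```text
[54 55 54] [167 165 170] [157 157 159]
post disc c [0.4613 0.3206] r 0.0173 rms 0.0010Traceback (most recent call last):
  File "<stdin>", line 5, in <module>
  File "nest.py", line 7, in tiles
    i=1+np.argmax(st[1:,4]); c=cv2.findContours((l==i).astype(np.uint8),cv2.RETR_EXTERNAL,cv2.CHAIN_APPROX_NONE)[0][0].reshape(-1,2)+[u0,v0]
        ~~~~~~~~~^^^^^^^^^^
    return _wrapfunc(a, 'argmax', axis=axis, out=out, **kwds)
    return bound(*args, **kwds)
ValueError: attempt to get argmax of an empty sequence
```

```bash

python3 - <<'E'
from nest import *
a=np.load('w1.npz')
for th in (95,110):
  o=tiles('wrist',a['im'],a['T'],dict(post=(222,50,290,130),pegs=(298,55,368,125),ribs=(222,170,290,245),collar=(298,178,360,245)),th)
save('w1z',cv2.resize(a['im'][10:275,200:390],None,fx=2.25,fy=2.25,interpolation=cv2.INTER_CUBIC))
g=a['im'].astype(int).min(2)
m=np.zeros_like(g,np.uint8); m[175:248,292:362]=(g[175:248,292:362]>205)
n,l,st,ce=cv2.connectedComponentsWithStats(m); i=1+np.argmax(st[1:,4]); 
c=cv2.findContours((l==i).astype(np.uint8),cv2.RETR_EXTERNAL,cv2.CHAIN_APPROX_NONE)[0][0].reshape(-1,2)
P=onplane('wrist',c,.022,a['T'])[:,:2]
f=least_squares(lambda q:np.hypot(*(P-q[:2]).T)-q[2],[*P.mean(0),.04],loss='soft_l1',f_scale=.001); print('collar',f.x, np.sqrt(np.mean(f.fun**2)))
E
```

```text
post disc c [0.4666 0.3184] r 0.0324 rms 0.0003
pegs disc c [0.5634 0.3168] r 0.0274 rms 0.0005
ribs disc c [0.4643 0.1644] r 0.0295 rms 0.0005
collar disc c [0.5628 0.1612] r 0.0303 rms 0.0006
post disc c [0.4665 0.3184] r 0.0330 rms 0.0003
pegs disc c [0.5635 0.3167] r 0.0281 rms 0.0015
ribs disc c [0.4641 0.1644] r 0.0300 rms 0.0005
collar disc c [0.5628 0.161 ] r 0.0309 rms 0.0006
collar [0.56124378 0.16341227 0.03913981] 0.0003897398237779023
```

View pics/w1z.png

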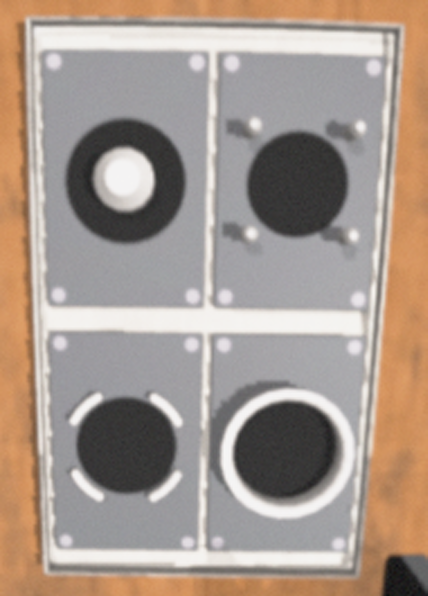

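Call:
{"fn": "arm_command", "kwargs": {"moves": [{"rx":0,"ry":0,"rz":0,"x":12.4,"y":5,"z":-38.9,"gripper":1},{"rx":0,"ry":0,"rz":0,"x":12.4,"y":5,"z":-38.9,"gripper":1},{"rx":0,"ry":0,"rz":0,"x":12.4,"y":5,"z":-38.9,"gripper":1},{"rx":0,"ry":0,"rz":0,"x":12.4,"y":5,"z":-38.9,"gripper":1},{"rx":0,"ry":0,"rz":0,"x":12.4,"y":5,"z":-38.9,"gripper":1}]}}

```text
clock: 2.72
position: [0.557, 0.0196, 0.2503]
tool_rot: [-1.57, -0.0, 0.009]
force: [0.7, 0.5, -0.5]
grip_width: 0.0855
```

Call:
{"fn": "arm_command", "kwargs": {"moves": [{"rx":0,"ry":0,"rz":0,"x":6,"y":2,"z":-18,"gripper":1},{"rx":0,"ry":0,"rz":0,"x":6,"y":2,"z":-18,"gripper":1},{"rx":0,"ry":0,"rz":0,"x":6,"y":2,"z":-18,"gripper":1},{"rx":0,"ry":0,"rz":0,"x":6,"y":2,"z":-18,"gripper":1},{"rx":0,"ry":0,"rz":0,"x":6,"y":2,"z":-18,"gripper":1}]}}

```text
clock: 3.13
position: [0.6184, -0.1629, 0.2298]
tool_rot: [-1.572, 0.0, 0.005]
force: [0.5, -0.2, -0.8]
grip_width: 0.0852
```

```bash
python3 - <<'E'
from h import *
s=bot.observe(); rel([.6175,-.179,.15],0.,s)
T=ext('wrist',s); im,d=bot.grab_frame('wrist'); save('w2',im); np.savez('w2.npz',im=im,d=d,T=T)
for n,h in (('spool_c',.045),('small_clamp_c',.008),('small_gasket_c',.0045),('jar_c',.024)):
  for m in bot.masks_of(n,'wrist')[:2]: print(n,round(m['p'],2),np.round(m['box']))
print(bot.observe()['qpos'].round(2))
E
```

```text
t3.13 pos [ 0.6184 -0.1629  0.2298] yaw 0.005 F [ 0.5 -0.2 -0.8] w 0.0852
  -> xyz cm [-0.09  7.98 -1.6 ] r [ 0.001  0.005 -0.   ]
spool_c 0.95 [315.   1. 387.  57.]
spool_c 0.78 [252. 173. 301. 241.]
small_clamp_c 0.59 [224. 270. 276. 334.]
small_clamp_c 0.31 [104.  55. 148. 101.]
small_gasket_c 0.62 [104.  55. 150.  99.]
[-0.1   0.58  0.39  1.58 -0.25  1.04  0.37]
```

View pics/w2.png

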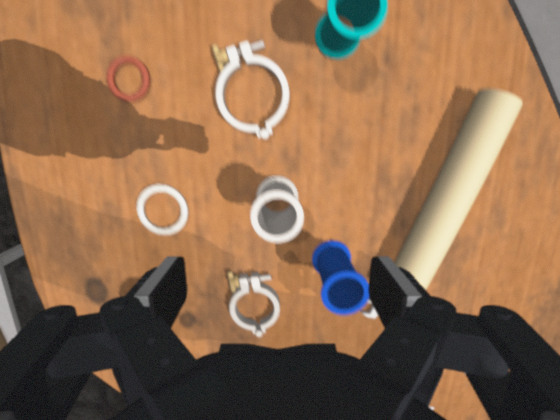

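```bash
python3 - <<'E'
from h import *
from scipy.optimize import least_squares
a=np.load('w2.npz'); im=a['im'].astype(int); T=a['T']
def fit(P,r0):
    f=least_squares(lambda q:np.hypot(*(P-q[:2]).T)-q[2],[*np.median(P,0),r0],loss='soft_l1',f_scale=.001); return f.x.round(4),np.sqrt(np.mean(f.fun**2)).round(4)
hsv=cv2.cvtColor(a['im'],cv2.COLOR_RGB2HSV)
# gasket red
m=np.zeros((420,560),np.uint8); m[50:110,95:160]=1; m&=((im[...,0]-im[...,1]>50)&(im[...,1]<95)).astype(np.uint8)
c=np.vstack([x.reshape(-1,2) for x in cv2.findContours(m,cv2.RETR_EXTERNAL,cv2.CHAIN_APPROX_NONE)[0] if len(x)>40]); print('gasket',fit(onplane('wrist',c,.005,T)[:,:2],.025))
w=((hsv[...,1]<60)&(hsv[...,2]>150)).astype(np.uint8)
for n,(u0,v0,u1,v1),z,r in (('spool',(247,188,308,248),.09,.0255),('clampS',(222,272,285,340),.016,.033),('clampB',(205,35,300,145),.016,.04)):
    m=np.zeros_like(w); m[v0:v1,u0:u1]=w[v0:v1,u0:u1]
    for mode in (0,1):
        cs,hh=cv2.findContours(m,cv2.RETR_CCOMP,cv2.CHAIN_APPROX_NONE)
        sel=[x.reshape(-1,2) for x,h in zip(cs,hh[0]) if (h[3]>=0)==bool(mode) and len(x)>40]
        if sel:
            c=max(sel,key=len); print(n,'inner' if mode else 'outer',fit(onplane('wrist',c,z,T)[:,:2],r))
C=cloud('wrist',a['d'],T); print(C[230,258],C[237,277])
sel=(abs(C[...,0]-.6175)<.03)&(abs(C[...,1]+.179)<.03)&(a['d']>0)
print('spool top z',np.percentile(C[sel][:,2],[90,97,99]).round(4)); t=C[sel&(C[...,2]>.083)]; print((t.min(0)+t.max(0))/2)
E
```

```text
gasket (array([ 0.4511, -0.048 ,  0.0216]), np.float64(0.0025))
spool outer (array([ 0.6177, -0.1804,  0.0262]), np.float64(0.0017))
spool inner (array([ 0.6177, -0.1814,  0.0179]), np.float64(0.0005))
clampS outer (array([ 0.5881, -0.3264,  0.0363]), np.float64(0.0057))
clampS inner (array([ 0.5884, -0.3305,  0.0263]), np.float64(0.0036))
clampB outer (array([ 0.5896, -0.0624,  0.0414]), np.float64(0.005))
clampB inner (array([ 0.5902, -0.064 ,  0.0323]), np.float64(0.0028))
[ 0.59950738 -0.19505396  0.08926791] [ 0.61788304 -0.2022702   0.08898398]
spool top z [0.3236 0.3254 0.3263]
[ 0.61752848 -0.17679091  0.20583018]
```

Call:
{"fn": "arm_command", "kwargs": {"moves": [{"rx":0,"ry":0,"rz":0,"x":-0.1,"y":4,"z":-1.8,"gripper":1},{"rx":0,"ry":0,"rz":0,"x":-0.1,"y":8,"z":-1.8,"gripper":1},{"rx":0,"ry":0,"rz":0,"x":-0.1,"y":12,"z":-1.8,"gripper":1},{"rx":0,"ry":0,"rz":0,"x":-0.1,"y":12,"z":-1.8,"gripper":1}]}}

```text
clock: 3.72
position: [0.6137, -0.1739, 0.1039]
tool_rot: [-1.568, 0.009, 0.009]
force: [-1.4, 1.0, 0.2]
grip_width: 0.0854
```

```bash
python3 - <<'E'
from h import *
s=bot.observe(); rel([.6177,-.1808,.049],0.,s)
T=ext('wrist',s); im,d=bot.grab_frame('wrist'); save('w3',im)
E
```

```text
t3.72 pos [ 0.6137 -0.1739  0.1039] yaw 0.009 F [-1.4  1.   0.2] w 0.0854
  -> xyz cm [ 0.44  5.48 -0.7 ] r [-0.003  0.009 -0.009]
```

View pics/w3.png

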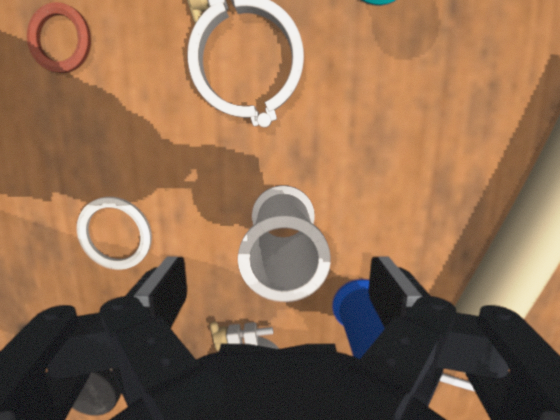

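Call:
{"fn": "arm_command", "kwargs": {"moves": [{"rx":0,"ry":0,"rz":0,"x":0,"y":0,"z":0,"gripper":1}]}}

```text
clock: 3.85
position: [0.6178, -0.1762, 0.1121]
tool_rot: [-1.571, -0.001, 0.008]
force: [-0.7, 0.7, 0.4]
grip_width: 0.0854
```

```bash
python3 - <<'E'
from h import *
s=bot.observe(); rel([.6177,-.1808,.049],0.,s)
print(s['qpos'].round(3),s['qd'].round(3))
E
```

```text
t3.85 pos [ 0.6178 -0.1762  0.1121] yaw 0.008 F [-0.7  0.7  0.4] w 0.0854
  -> xyz cm [-0.02  6.31 -0.46] r [-0.     0.008  0.001]
[-0.033  0.716  0.339  1.661 -0.305  0.816  0.448] [ 0.003 -0.035  0.012 -0.02   0.001 -0.001  0.001]
```

Call:
{"fn": "arm_command", "kwargs": {"moves": [{"rx":0,"ry":0.008,"rz":0,"x":0,"y":1.5,"z":-0.46,"gripper":1},{"rx":0,"ry":0.008,"rz":0,"x":0,"y":4,"z":-0.46,"gripper":1},{"rx":0,"ry":0.008,"rz":0,"x":0,"y":6.3,"z":-0.46,"gripper":1},{"rx":0,"ry":0.008,"rz":0,"x":0,"y":6.3,"z":-0.46,"gripper":1},{"rx":0,"ry":0.008,"rz":0,"x":0,"y":6.3,"z":-0.46,"gripper":1}]}}

```text
clock: 4.27
position: [0.6177, -0.1817, 0.0489]
tool_rot: [-1.571, -0.001, -0.001]
force: [0.0, -0.4, 0.6]
grip_width: 0.0855
```

Call:
{"fn": "arm_command", "kwargs": {"moves": [{"rx":0,"ry":0,"rz":0,"x":0,"y":0,"z":0,"gripper":-0.2},{"rx":0,"ry":0,"rz":0,"x":0,"y":0,"z":0,"gripper":-0.2},{"rx":0,"ry":0,"rz":0,"x":0,"y":0,"z":0,"gripper":-0.2},{"rx":0,"ry":0,"rz":0,"x":0,"y":0,"z":0,"gripper":-0.2},{"rx":0,"ry":0,"rz":0,"x":0,"y":0,"z":0,"gripper":-0.2}], "squeeze": 50}}

```text
clock: 4.68
position: [0.6178, -0.182, 0.0492]
tool_rot: [-1.571, -0.002, -0.001]
force: [-2.2, 0.9, 11.6]
grip_width: 0.0497
```

```bash
python3 - <<'E'
from h import *
s=bot.observe(); rel([.6177,-.1808,.049],0.,s)
im,d=bot.grab_frame('scene'); save('s1',im[150:350,200:480])
E
```

```text
t4.68 pos [ 0.6178 -0.182   0.0492] yaw -0.001 F [-2.2  0.9 11.6] w 0.0497
  -> xyz cm [-0.01  0.02  0.12] r [ 0.    -0.001  0.002]
```

View pics/s1.png

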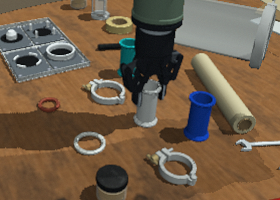

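Call:
{"fn": "arm_command", "kwargs": {"moves": [{"rx":0,"ry":0,"rz":0,"x":0,"y":-2,"z":0,"gripper":-0.2},{"rx":0,"ry":0,"rz":0,"x":0,"y":-6,"z":0,"gripper":-0.2},{"rx":0,"ry":0,"rz":0,"x":0,"y":-10,"z":0.5,"gripper":-0.2},{"rx":0,"ry":0,"rz":0,"x":-0.6,"y":-11,"z":4,"gripper":-0.2},{"rx":0,"ry":0,"rz":0,"x":-1.2,"y":-11,"z":8,"gripper":-0.2}]}}

```text
clock: 5.15
position: [0.6064, -0.1039, 0.1616]
tool_rot: [-1.572, -0.006, -0.006]
force: [1.0, 1.3, -3.6]
grip_width: 0.0492
```

Call:
{"fn": "arm_command", "kwargs": {"moves": [{"rx":0,"ry":0,"rz":0,"x":-0.7,"y":0,"z":4,"gripper":-0.2},{"rx":0,"ry":0,"rz":0,"x":-1.4,"y":0,"z":8,"gripper":-0.2},{"rx":0,"ry":0,"rz":0,"x":-2.1,"y":0,"z":12,"gripper":-0.2},{"rx":0,"ry":0,"rz":0,"x":-2.8,"y":0,"z":16,"gripper":-0.2},{"rx":0,"ry":0,"rz":0,"x":-3.5,"y":0,"z":20,"gripper":-0.2}]}}

```text
clock: 5.57
position: [0.5696, 0.1002, 0.1581]
tool_rot: [-1.57, -0.001, -0.001]
force: [1.9, 0.2, -3.0]
grip_width: 0.0498
```

```bash
python3 - <<'E'
from h import *
s=bot.observe(); rel([.5611,.162,.15],-.016,s)
E
```

```text
t5.57 pos [0.5696 0.1002 0.1581] yaw -0.001 F [ 1.9  0.2 -3. ] w 0.0498
  -> xyz cm [-0.86  0.81  6.18] r [-0.     0.015  0.001]
```

Call:
{"fn": "arm_command", "kwargs": {"moves": [{"rx":0,"ry":0,"rz":0,"x":-0.8,"y":0.8,"z":3,"gripper":-0.2},{"rx":0,"ry":0,"rz":0,"x":-0.8,"y":0.8,"z":6.2,"gripper":-0.2},{"rx":0,"ry":0,"rz":0,"x":-0.8,"y":3,"z":6.2,"gripper":-0.2},{"rx":0,"ry":0,"rz":0,"x":-0.8,"y":5.5,"z":6.2,"gripper":-0.2},{"rx":0,"ry":0,"rz":0,"x":-0.8,"y":5.5,"z":6.2,"gripper":-0.2}]}}

```text
clock: 5.98
position: [0.5603, 0.1606, 0.0994]
tool_rot: [-1.572, 0.004, 0.0]
force: [-0.3, -0.4, -4.4]
grip_width: 0.0493
```

```bash
python3 - <<'E'
from h import *
s=bot.observe(); rel([.5611,.162,.056],0,s)
T=ext('wrist',s); im,d=bot.grab_frame('wrist'); save('w4',im); np.savez('w4.npz',im=im,d=d,T=T)
im,d=bot.grab_frame('scene'); save('s2',cv2.resize(im[120:270,160:360],None,fx=3,fy=3,interpolation=cv2.INTER_CUBIC))
E
```

```text
t5.98 pos [0.5603 0.1606 0.0994] yaw 0.000 F [-0.3 -0.4 -4.4] w 0.0493
  -> xyz cm [0.1  4.34 0.15] r [ 0.002  0.    -0.004]
```

View pics/w4.png

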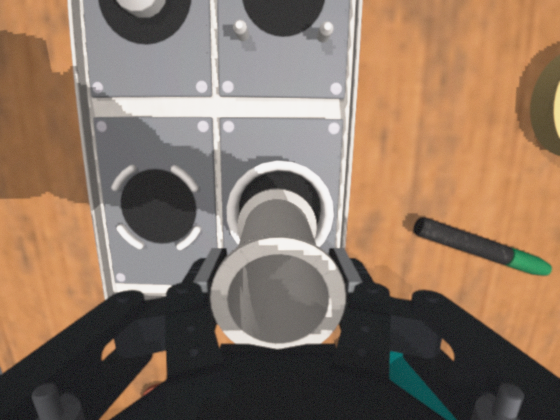

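View pics/s2.png

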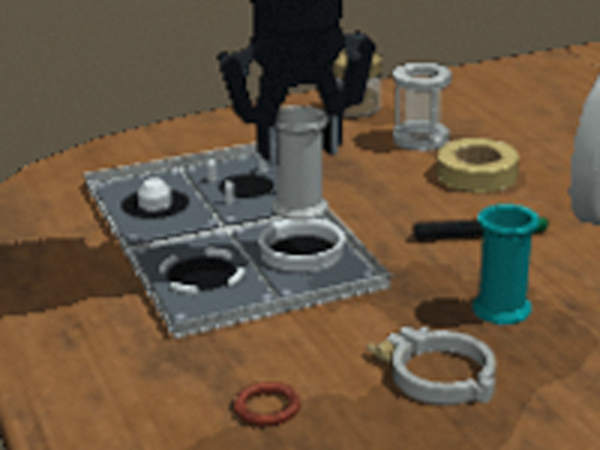

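```bash
python3 - <<'E'
from h import *
a=np.load('w4.npz')
# left/right extremes of top ferrule
print(onplane('wrist',[(211,295),(346,295),(278,355),(279,238)],.141,a['T']).round(4))
print(onplane('wrist',[(240,215),(318,215),(277,190)],.055,a['T']).round(4))
E
```

```text
[[0.5356 0.1667 0.141 ]
 [0.5851 0.1668 0.141 ]
 [0.5602 0.14   0.141 ]
 [0.5605 0.1891 0.141 ]]
[[0.5362 0.1719 0.055 ]
 [0.5852 0.1719 0.055 ]
 [0.5595 0.1879 0.055 ]]
```

Call:
{"fn": "arm_command", "kwargs": {"moves": [{"rx":0,"ry":0,"rz":0,"x":0.1,"y":1.5,"z":0,"gripper":-0.2},{"rx":0,"ry":0,"rz":0,"x":0.1,"y":3,"z":0,"gripper":-0.2},{"rx":0,"ry":0,"rz":0,"x":0.1,"y":4.2,"z":0,"gripper":-0.2},{"rx":0,"ry":0,"rz":0,"x":0.1,"y":4.2,"z":0,"gripper":-0.2}]}}

```text
clock: 6.42
position: [0.563, 0.1599, 0.0597]
tool_rot: [-1.571, 0.001, -0.002]
force: [-0.5, -0.1, -4.3]
grip_width: 0.0494
```

Call:
{"fn": "arm_command", "kwargs": {"moves": [{"rx":0,"ry":0,"rz":0,"x":-0.15,"y":0.4,"z":0.1,"gripper":-0.2},{"rx":0,"ry":0,"rz":0,"x":-0.15,"y":0.4,"z":0.1,"gripper":-0.2}]}}

```text
clock: 6.58
position: [0.5619, 0.1614, 0.0569]
tool_rot: [-1.571, -0.0, -0.001]
force: [0.0, -0.4, -3.4]
grip_width: 0.0493
```

Call:
{"fn": "arm_command", "kwargs": {"moves": [{"rx":0,"ry":0,"rz":0,"x":0,"y":0.15,"z":0,"gripper":-0.2},{"rx":0,"ry":0,"rz":0,"x":0,"y":0.15,"z":0,"gripper":-0.2},{"rx":0,"ry":0,"rz":0,"x":0,"y":0.15,"z":0,"gripper":-0.2}]}}

```text
clock: 6.83
position: [0.5621, 0.1614, 0.0553]
tool_rot: [-1.571, -0.0, -0.001]
force: [-0.1, 1.1, -2.9]
grip_width: 0.0496
```

Call:
{"fn": "arm_command", "kwargs": {"moves": [{"rx":0,"ry":0,"rz":0,"x":0,"y":0,"z":0,"gripper":0.6},{"rx":0,"ry":0,"rz":0,"x":0,"y":0,"z":0,"gripper":0.8},{"rx":0,"ry":0,"rz":0,"x":0,"y":0,"z":0,"gripper":0.8},{"rx":0,"ry":0,"rz":0,"x":0,"y":0,"z":0,"gripper":0.8}]}}

```text
clock: 7.17
position: [0.5621, 0.1614, 0.0551]
tool_rot: [-1.571, -0.0, -0.001]
force: [0.3, 0.2, 0.2]
grip_width: 0.0769
```

Call:
{"fn": "arm_command", "kwargs": {"moves": [{"rx":0,"ry":0,"rz":0,"x":0,"y":-2,"z":0,"gripper":0.8},{"rx":0,"ry":0,"rz":0,"x":0,"y":-6,"z":0,"gripper":0.8},{"rx":0,"ry":0,"rz":0,"x":0,"y":-10,"z":0,"gripper":0.8},{"rx":0,"ry":0,"rz":0,"x":0,"y":-13,"z":0,"gripper":0.8},{"rx":0,"ry":0,"rz":0,"x":0,"y":-13,"z":0,"gripper":0.8}]}}

```text
clock: 7.58
position: [0.5644, 0.1617, 0.1908]
tool_rot: [-1.568, -0.007, -0.002]
force: [0.7, 0.5, 0.1]
grip_width: 0.0766
```

```bash
python3 - <<'E'
from h import *
s=bot.observe(); rel([.449,-.043,.15],np.pi/2,s)
T=ext('wrist',s); im,d=bot.grab_frame('wrist'); save('w5',im); np.savez('w5.npz',im=im,d=d,T=T)
C=cloud('wrist',d,T)
sel=(abs(C[...,0]-.561)<.03)&(C[...,1]>.13)&(C[...,1]<.195)&(d>0)&(C[...,2]<.11)
print('top z',np.percentile(C[sel][:,2],[80,95,99]).round(4))
print(s['qpos'].round(2))
E
```

```text
t7.58 pos [0.5644 0.1617 0.1908] yaw -0.002 F [0.7 0.5 0.1] w 0.0766
  -> xyz cm [-11.54   3.93 -20.5 ] r [ 0.003 -1.572  0.008]
top z [0.0947 0.0956 0.0962]
[-0.66  0.54  0.4   1.77 -0.26  0.88 -0.14]
```

View pics/w5.png

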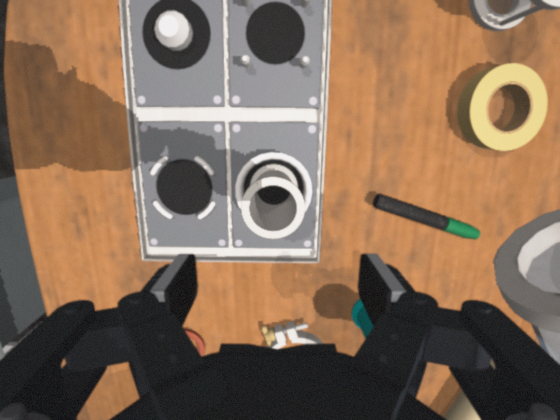

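Call:
{"fn": "arm_command", "kwargs": {"moves": [{"rx":0,"ry":-0.12,"rz":0,"x":-2,"y":0,"z":-3.6,"gripper":0.8},{"rx":0,"ry":-0.24,"rz":0,"x":-4,"y":0,"z":-7.2,"gripper":0.8},{"rx":0,"ry":-0.36,"rz":0,"x":-6,"y":1,"z":-10.6,"gripper":0.8},{"rx":0,"ry":-0.48,"rz":0,"x":-8,"y":2,"z":-14,"gripper":0.8},{"rx":0,"ry":-0.6,"rz":0,"x":-10,"y":3,"z":-17.5,"gripper":0.8}]}}

```text
clock: 8.05
position: [0.4601, -0.0146, 0.1541]
tool_rot: [-1.571, 0.0, 0.606]
force: [1.2, -0.7, -0.8]
grip_width: 0.0768
```

```bash
python3 - <<'E'
from h import *
rel([.449,-.043,.15],np.pi/2)
E
```

```text
t8.05 pos [ 0.4601 -0.0146  0.1541] yaw 0.606 F [ 1.2 -0.7 -0.8] w 0.0768
  -> xyz cm [-2.53  0.41 -1.71] r [-0.    -0.965 -0.   ]
```

Call:
{"fn": "arm_command", "kwargs": {"moves": [{"rx":0,"ry":-0.965,"rz":0,"x":-2.5,"y":0.4,"z":-1.7,"gripper":0.8},{"rx":0,"ry":-0.965,"rz":0,"x":-2.5,"y":0.4,"z":-1.7,"gripper":0.8},{"rx":0,"ry":-0.965,"rz":0,"x":-2.5,"y":0.4,"z":-1.7,"gripper":0.8},{"rx":0,"ry":-0.965,"rz":0,"x":-2.5,"y":0.4,"z":-1.7,"gripper":0.8},{"rx":0,"ry":-0.965,"rz":0,"x":-2.5,"y":0.4,"z":-1.7,"gripper":0.8}]}}

```text
clock: 8.47
position: [0.4502, -0.0419, 0.1503]
tool_rot: [-1.57, 0.0, 1.23]
force: [0.8, 0.2, 0.4]
grip_width: 0.077
```

Call:
{"fn": "arm_command", "kwargs": {"moves": [{"rx":0,"ry":-0.365,"rz":0,"x":0,"y":0,"z":0,"gripper":0.8},{"rx":0,"ry":-0.365,"rz":0,"x":0,"y":0,"z":0,"gripper":0.8},{"rx":0,"ry":-0.365,"rz":0,"x":0,"y":0,"z":0,"gripper":0.8},{"rx":0,"ry":-0.365,"rz":0,"x":0,"y":0,"z":0,"gripper":0.8},{"rx":0,"ry":-0.365,"rz":0,"x":0,"y":0,"z":0,"gripper":0.8}]}}

```text
clock: 8.88
position: [0.4503, -0.0418, 0.1504]
tool_rot: [-1.57, -0.0, 1.585]
force: [-0.1, 0.6, 0.2]
grip_width: 0.0768
```

```bash
python3 - <<'E'
from h import *
s=bot.observe(); rel([.449,-.043,.15],np.pi/2-.016,s)
T=ext('wrist',s); im,d=bot.grab_frame('wrist'); save('w6',im); np.savez('w6.npz',im=im,d=d,T=T)
print(s['qpos'].round(2))
E
```

```text
t8.88 pos [ 0.4503 -0.0418  0.1504] yaw 1.585 F [-0.1  0.6  0.2] w 0.0768
  -> xyz cm [-0.12  0.04  0.13] r [-0.001  0.03   0.   ]
[-0.04  0.37 -0.    2.12  0.    0.65  1.55]
```

View pics/w6.png

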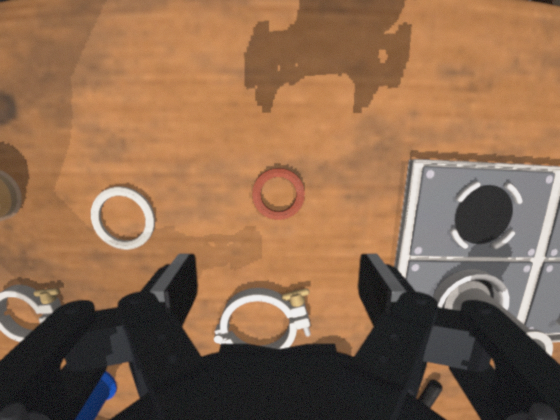

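```bash
python3 - <<'E'
from h import *
a=np.load('w6.npz');im=a['im'];T=a['T'];C=cloud('wrist',a['d'],T)
hsv=cv2.cvtColor(im,cv2.COLOR_RGB2HSV)
print(hsv[172,278],hsv[215,278],hsv[150,278],hsv[194,278], C[172,278],C[150,278])
m=np.zeros((420,560),np.uint8); r=slice(155,235); c=slice(238,320)
m[r,c]=((hsv[r,c,0]<6)|(hsv[r,c,0]>170))&(hsv[r,c,1]>120)
n,l,st,ce=cv2.connectedComponentsWithStats(m); i=1+np.argmax(st[1:,4]); print(st[i])
k=cv2.findContours((l==i).astype(np.uint8),cv2.RETR_EXTERNAL,cv2.CHAIN_APPROX_NONE)[0][0]
e=cv2.fitEllipse(cv2.convexHull(k)); print(e); P=onplane('wrist',[e[0]],.005,T); print(P); rel([P[0,0],P[0,1],.006],np.pi/2-.016)
E
```

```text
[  6 152 173] [  6 144 177] [ 13 137 196] [ 13 142 194] [ 0.42503466 -0.04261549  0.00745667] [ 0.40555157 -0.04288248 -0.00112932]
[291 179   3   3   4]Traceback (most recent call last):
  File "<stdin>", line 9, in <module>
cv2.error: OpenCV(4.12.0) /io/opencv/modules/imgproc/src/shapedescr.cpp:361: error: (-201:Incorrect size of input array) There should be at least 5 points to fit the ellipse in function 'fitEllipseNoDirect'
```

```bash
python3 - <<'E'
from h import *
a=np.load('w6.npz');im=a['im'];T=a['T'];C=cloud('wrist',a['d'],T)
hsv=cv2.cvtColor(im,cv2.COLOR_RGB2HSV)
m=np.zeros((420,560),np.uint8); r=slice(155,235); c=slice(238,320)
m[r,c]=((hsv[r,c,0]<10)|(hsv[r,c,0]>170))&(hsv[r,c,1]>120)
n,l,st,ce=cv2.connectedComponentsWithStats(m); i=1+np.argmax(st[1:,4]); print(st[i])
k=cv2.findContours((l==i).astype(np.uint8),cv2.RETR_EXTERNAL,cv2.CHAIN_APPROX_NONE)[0][0]
e=cv2.fitEllipse(cv2.convexHull(k)); print(e); P=onplane('wrist',[e[0]],.005,T); print(P,'ring z',np.percentile(C[l==i][:,2],[50,90])); rel([P[0,0],P[0,1],.006],np.pi/2-.016)
E
```

```text
[ 252  168   53   52 1190]
((278.0871887207031, 193.36468505859375), (51.59751510620117, 52.23454284667969), 74.34734344482422)
[[ 0.44579485 -0.04223991  0.005     ]] ring z [0.00692892 0.00805191]
t8.93 pos [ 0.4504 -0.0418  0.1505] yaw 1.584 F [ 0.3 -0.  -0.1] w 0.0769
  -> xyz cm [-0.04 14.45  0.45] r [-0.001  0.029  0.   ]
```

```bash
python3 - <<'E'
from h import *
mount=np.array(bot.camera_model('wrist')['mount'])
for f in ('w3','w5','w6','w4'):
  try:a=np.load(f+'.npz')
  except Exception: continue
  C=cloud('wrist',a['d'],mount)  # tool coords
  sel=(a['d']>0)&(C[...,1]<.03)&(C[...,1]>-.08)&(abs(C[...,0])<.075)&(abs(C[...,2])<.03)
  P=C[sel]; 
  for sg in (-1,1):
    Q=P[P[:,0]*sg>0]; print(f,sg,len(Q),'tip y',np.percentile(Q[:,1],[95,99,99.8]).round(4),'z',np.percentile(Q[:,2],[5,95]).round(3),'x inner/outer',np.percentile(abs(Q[:,0]),[1,99]).round(4))
E
```

```text
w5 -1 13194 tip y [-0.0245 -0.0145 -0.0106] z [-0.008  0.017] x inner/outer [0.0023 0.0697]
w5 1 13188 tip y [-0.024  -0.014  -0.0105] z [-0.008  0.017] x inner/outer [0.0022 0.0682]
w6 -1 13185 tip y [-0.0243 -0.0143 -0.0107] z [-0.008  0.017] x inner/outer [0.0023 0.0697]
w6 1 13190 tip y [-0.0242 -0.0141 -0.0105] z [-0.008  0.017] x inner/outer [0.0022 0.0683]
w4 -1 20154 tip y [0.0056 0.0238 0.0287] z [-0.015  0.023] x inner/outer [0.0005 0.0604]
w4 1 19595 tip y [0.004  0.0231 0.0282] z [-0.014  0.023] x inner/outer [0.0006 0.0591]
```

Call:
{"fn": "arm_command", "kwargs": {"moves": [{"rx":0,"ry":0.03,"rz":0,"x":0,"y":3,"z":0.44,"gripper":0.5},{"rx":0,"ry":0.03,"rz":0,"x":0,"y":7,"z":0.44,"gripper":0.5},{"rx":0,"ry":0.03,"rz":0,"x":0,"y":11,"z":0.44,"gripper":0.5},{"rx":0,"ry":0.03,"rz":0,"x":0,"y":13.5,"z":0.44,"gripper":0.5},{"rx":0,"ry":0.03,"rz":0,"x":0,"y":13.5,"z":0.44,"gripper":0.5}]}}

```text
clock: 9.35
position: [0.4437, -0.0416, 0.0119]
tool_rot: [-1.564, 0.001, 1.556]
force: [-2.4, 0.5, -0.5]
grip_width: 0.0641
```

```bash
python3 - <<'E'
from h import *
s=bot.observe(); rel([.446,-.042,-.002],np.pi/2-.016,s)
T=ext('wrist',s); im,d=bot.grab_frame('wrist'); save('w7',im); np.savez('w7.npz',im=im,d=d,T=T)
E
```

```text
t9.35 pos [ 0.4437 -0.0416  0.0119] yaw 1.556 F [-2.4  0.5 -0.5] w 0.0641
  -> xyz cm [-0.03  1.39 -0.24] r [-0.007  0.002 -0.001]
```

View pics/w7.png

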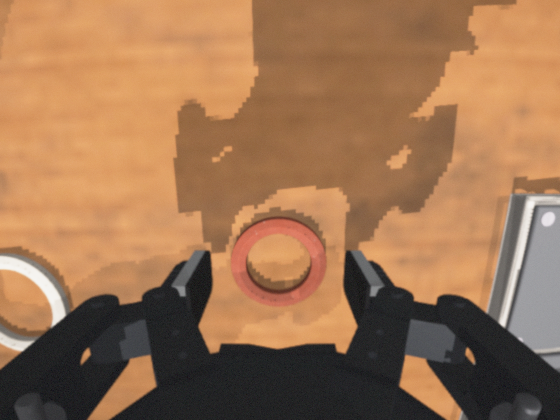

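Call:
{"fn": "arm_command", "kwargs": {"moves": [{"rx":0,"ry":0,"rz":0,"x":0,"y":0,"z":0,"gripper":0.5}]}}

```text
clock: 9.48
position: [0.4463, -0.0418, 0.0166]
tool_rot: [-1.57, 0.0, 1.557]
force: [0.3, -0.7, -0.1]
grip_width: 0.0641
```

```bash
python3 - <<'E'
from h import *
s=bot.observe()
T=ext('wrist',s); im,d=bot.grab_frame('wrist'); hsv=cv2.cvtColor(im,cv2.COLOR_RGB2HSV)
m=(((hsv[...,0]<10)|(hsv[...,0]>170))&(hsv[...,1]>120)).astype(np.uint8); m[:190]=0;m[330:]=0;m[:,:215]=0;m[:,340:]=0
n,l,st,ce=cv2.connectedComponentsWithStats(m); i=1+np.argmax(st[1:,4])
k=cv2.findContours((l==i).astype(np.uint8),cv2.RETR_EXTERNAL,cv2.CHAIN_APPROX_NONE)[0][0]
e=cv2.fitEllipse(cv2.convexHull(k)); print(e); P=onplane('wrist',[e[0]],.005,T); print(P); rel([P[0,0],P[0,1],-.002],np.pi/2-.016,s)
E
```

```text
((278.5557556152344, 252.83309936523438), (87.70852661132812, 92.97689819335938), 89.01505279541016)
[[ 0.44524545 -0.04205671  0.005     ]]
t9.48 pos [ 0.4463 -0.0418  0.0166] yaw 1.557 F [ 0.3 -0.7 -0.1] w 0.0641
  -> xyz cm [-0.02  1.86  0.11] r [-0.     0.002 -0.   ]
```

Call:
{"fn": "arm_command", "kwargs": {"moves": [{"rx":0,"ry":0,"rz":0,"x":0,"y":1,"z":0.1,"gripper":0.5},{"rx":0,"ry":0,"rz":0,"x":0,"y":1.8,"z":0.1,"gripper":0.5},{"rx":0,"ry":0,"rz":0,"x":0,"y":1.8,"z":0.1,"gripper":0.5}]}}

```text
clock: 9.78
position: [0.4456, -0.0418, -0.0018]
tool_rot: [-1.572, 0.0, 1.558]
force: [-1.3, 0.2, -0.3]
grip_width: 0.064
```

Call:
{"fn": "arm_command", "kwargs": {"moves": [{"rx":0,"ry":0,"rz":0,"x":0,"y":0,"z":0,"gripper":0.1},{"rx":0,"ry":0,"rz":0,"x":0,"y":0,"z":0,"gripper":0},{"rx":0,"ry":0,"rz":0,"x":0,"y":0,"z":0,"gripper":0},{"rx":0,"ry":0,"rz":0,"x":0,"y":0,"z":0,"gripper":0}], "squeeze": 30}}

```text
clock: 10.12
position: [0.4456, -0.0419, -0.0011]
tool_rot: [-1.572, 0.0, 1.559]
force: [-2.0, 1.3, 11.7]
grip_width: 0.0471
```

```bash
python3 - <<'E'
from h import *
s=bot.observe(); rel([.446,-.042,-.002],np.pi/2-.016,s)
T=ext('wrist',s); im,d=bot.grab_frame('wrist'); save('w8',im[150:]); np.savez('w8.npz',im=im,d=d,T=T)
E
```

```text
t10.12 pos [ 0.4456 -0.0419 -0.0011] yaw 1.559 F [-2.   1.3 11.7] w 0.0471
  -> xyz cm [-0.01  0.09 -0.04] r [ 0.001  0.004 -0.   ]
```

View pics/w8.png

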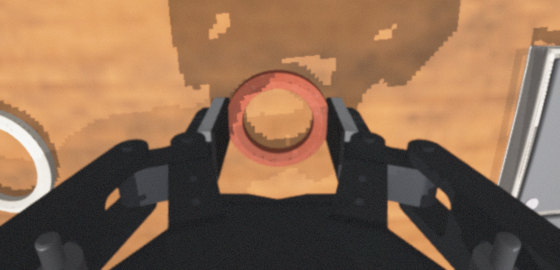

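Call:
{"fn": "arm_command", "kwargs": {"moves": [{"rx":0,"ry":0,"rz":0,"x":0,"y":-2,"z":0,"gripper":0},{"rx":0,"ry":0,"rz":0,"x":1,"y":-5.5,"z":0,"gripper":0},{"rx":0,"ry":0,"rz":0,"x":5,"y":-6,"z":-0.6,"gripper":0},{"rx":0,"ry":0,"rz":0,"x":9,"y":-6,"z":-1.2,"gripper":0},{"rx":0,"ry":0,"rz":0,"x":13,"y":-6,"z":-1.8,"gripper":0}]}}

```text
clock: 10.58
position: [0.4656, 0.0895, 0.0595]
tool_rot: [-1.573, -0.001, 1.557]
force: [0.8, -1.2, 0.1]
grip_width: 0.0467
```

Call:
{"fn": "arm_command", "kwargs": {"moves": [{"rx":0,"ry":0,"rz":0,"x":4,"y":0,"z":0,"gripper":0},{"rx":0,"ry":0,"rz":0,"x":7.5,"y":0,"z":0,"gripper":0},{"rx":0,"ry":0,"rz":0,"x":7.5,"y":0,"z":0,"gripper":0},{"rx":0,"ry":0,"rz":0,"x":7.5,"y":0,"z":0,"gripper":0}]}}

```text
clock: 10.92
position: [0.4655, 0.1651, 0.0584]
tool_rot: [-1.571, -0.001, 1.563]
force: [-0.0, -0.3, -0.2]
grip_width: 0.0469
```

```bash
python3 - <<'E'
from h import *
s=bot.observe(); rel([.4642,.1644,.01],np.pi/2-.016,s)
T=ext('wrist',s); im,d=bot.grab_frame('wrist'); save('w9',im); np.savez('w9.npz',im=im,d=d,T=T)
E
```

```text
t10.92 pos [0.4655 0.1651 0.0584] yaw 1.563 F [-0.  -0.3 -0.2] w 0.0469
  -> xyz cm [-0.07  4.84  0.13] r [0.001 0.008 0.001]
```

View pics/w9.png

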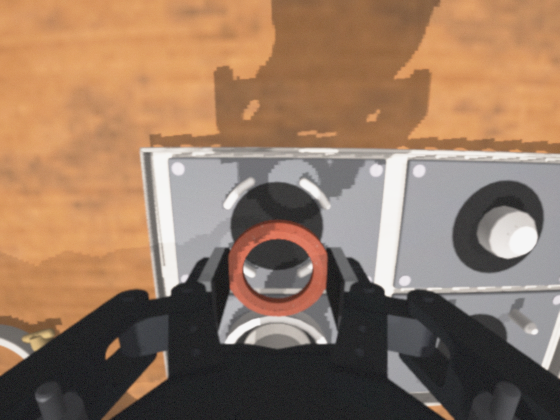

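```bash
python3 - <<'E'
from h import *
a=np.load('w9.npz');T=a['T'];hsv=cv2.cvtColor(a['im'],cv2.COLOR_RGB2HSV)
m=(((hsv[...,0]<10)|(hsv[...,0]>170))&(hsv[...,1]>120)).astype(np.uint8); m[:200]=0;m[330:]=0;m[:,:220]=0;m[:,335:]=0
ys,xs=np.nonzero(m); k=cv2.convexHull(np.c_[xs,ys].astype(np.int32)); e=cv2.fitEllipse(k); print(e)
print(onplane('wrist',[e[0]],.064,T), T[:3,3])
from nest import *
tiles('wrist',a['im'],T,dict(post=(450,175,550,276)),110)
E
```

```text
((277.54180908203125, 267.55865478515625), (95.85990142822266, 102.92137145996094), 89.15447998046875)
[[0.4646231  0.16428694 0.064     ]] [0.39817524 0.16490141 0.19992983]
post disc c [0.466  0.3164] r 0.0324 rms 0.0081
```

Call:
{"fn": "arm_command", "kwargs": {"moves": [{"rx":0,"ry":0,"rz":0,"x":0,"y":2,"z":0,"gripper":0},{"rx":0,"ry":0,"rz":0,"x":0,"y":4,"z":0,"gripper":0},{"rx":0,"ry":0,"rz":0,"x":0,"y":4.9,"z":0,"gripper":0},{"rx":0,"ry":0,"rz":0,"x":0,"y":5.2,"z":0,"gripper":0},{"rx":0,"ry":0,"rz":0,"x":0,"y":5.2,"z":0,"gripper":0}]}}

```text
clock: 11.38
position: [0.4655, 0.1617, 0.0058]
tool_rot: [-1.57, 0.001, 1.557]
force: [-0.5, 0.2, -0.7]
grip_width: 0.0467
```

Call:
{"fn": "arm_command", "kwargs": {"moves": [{"rx":0,"ry":0,"rz":0,"x":0.2,"y":0.1,"z":0,"gripper":0},{"rx":0,"ry":0,"rz":0,"x":0.2,"y":0.1,"z":0,"gripper":0},{"rx":0,"ry":0,"rz":0,"x":0.2,"y":0.1,"z":0,"gripper":0.4},{"rx":0,"ry":0,"rz":0,"x":0.2,"y":0.1,"z":0,"gripper":0.4},{"rx":0,"ry":0,"rz":0,"x":0.2,"y":0.1,"z":0,"gripper":0.4}]}}

```text
clock: 11.8
position: [0.4658, 0.1651, 0.0052]
tool_rot: [-1.571, -0.0, 1.559]
force: [-0.2, 0.1, -0.0]
grip_width: 0.0596
```

Call:
{"fn": "arm_command", "kwargs": {"moves": [{"rx":0,"ry":0,"rz":0,"x":0,"y":-1,"z":0,"gripper":0.4},{"rx":0,"ry":0,"rz":0,"x":0,"y":-4,"z":0,"gripper":0.4},{"rx":0,"ry":0,"rz":0,"x":0,"y":-8,"z":0,"gripper":0.5},{"rx":0,"ry":0,"rz":0,"x":0,"y":-12,"z":0,"gripper":0.6},{"rx":0,"ry":0,"rz":0,"x":0,"y":-15,"z":0,"gripper":0.8}]}}

```text
clock: 12.22
position: [0.4658, 0.1649, 0.1585]
tool_rot: [-1.573, -0.001, 1.559]
force: [-0.4, 0.7, 0.1]
grip_width: 0.0764
```

```bash
python3 - <<'E'
from h import *
s=bot.observe(); rel([.588,-.329,.16],0.,s)
T=ext('wrist',s); im,d=bot.grab_frame('wrist'); save('w10',im); np.savez('w10.npz',im=im,d=d,T=T)
C=cloud('wrist',d,T);hsv=cv2.cvtColor(im,cv2.COLOR_RGB2HSV)
m=(((hsv[...,0]<10)|(hsv[...,0]>170))&(hsv[...,1]>120)); m[:, :200]=0;m[:,360:]=0
p=C[m]; print(m.sum(),np.percentile(p,[1,50,99],axis=0).round(4))
print(s['qpos'].round(2))
E
```

```text
t12.22 pos [0.4658 0.1649 0.1585] yaw 1.559 F [-0.4  0.7  0.1] w 0.0764
  -> xyz cm [-49.24  -0.17 -12.81] r [1.000e-03 1.559e+00 2.000e-03]
1300 [[0.4425 0.1396 0.0042]
 [0.4666 0.1643 0.0127]
 [0.4937 0.1885 0.015 ]]
[-0.52  0.42  0.07  2.01 -0.04  0.71  1.14]
```

View pics/w10.png

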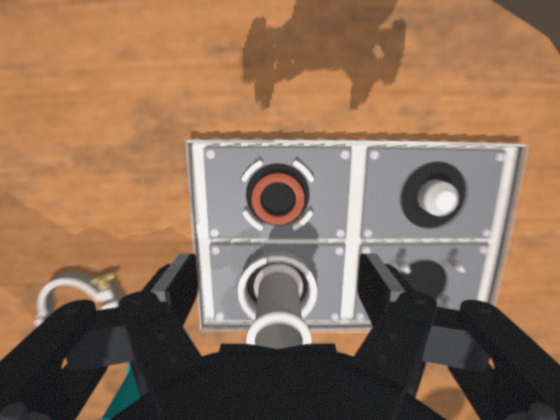

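Call:
{"fn": "arm_command", "kwargs": {"moves": [{"rx":0,"ry":1.559,"rz":0,"x":-49.2,"y":-4,"z":-12.8,"gripper":1},{"rx":0,"ry":1.559,"rz":0,"x":-49.2,"y":-4,"z":-12.8,"gripper":1},{"rx":0,"ry":1.559,"rz":0,"x":-49.2,"y":-4,"z":-12.8,"gripper":1},{"rx":0,"ry":1.559,"rz":0,"x":-49.2,"y":-4,"z":-12.8,"gripper":1},{"rx":0,"ry":1.559,"rz":0,"x":-49.2,"y":-4,"z":-12.8,"gripper":1}]}}

```text
clock: 12.68
position: [0.5156, -0.0385, 0.1724]
tool_rot: [-1.571, -0.001, 0.928]
force: [0.7, 0.7, -0.3]
grip_width: 0.0854
```

```bash
python3 -c "
from h import *
rel([.588,-.329,.2],0.)"
```

```text
t12.68 pos [ 0.5156 -0.0385  0.1724] yaw 0.928 F [ 0.7  0.7 -0.3] w 0.0854
  -> xyz cm [-18.91  -2.77 -23.21] r [-0.     0.928  0.001]
```

Call:
{"fn": "arm_command", "kwargs": {"moves": [{"rx":0,"ry":0.928,"rz":0,"x":-18.9,"y":-2.8,"z":-23.2,"gripper":1},{"rx":0,"ry":0.928,"rz":0,"x":-18.9,"y":-2.8,"z":-23.2,"gripper":1},{"rx":0,"ry":0.928,"rz":0,"x":-18.9,"y":-2.8,"z":-23.2,"gripper":1},{"rx":0,"ry":0.928,"rz":0,"x":-18.9,"y":-2.8,"z":-23.2,"gripper":1},{"rx":0,"ry":0.928,"rz":0,"x":-18.9,"y":-2.8,"z":-23.2,"gripper":1}]}}

```text
clock: 13.1
position: [0.567, -0.2394, 0.1918]
tool_rot: [-1.571, -0.001, 0.303]
force: [0.1, 0.7, -0.6]
grip_width: 0.0852
```

```bash
python3 -c "
from h import *
rel([.588,-.329,.2],0.)"
```

```text
t13.10 pos [ 0.567  -0.2394  0.1918] yaw 0.303 F [ 0.1  0.7 -0.6] w 0.0852
  -> xyz cm [-0.67 -0.82 -9.18] r [-0.     0.303  0.001]
```

Call:
{"fn": "arm_command", "kwargs": {"moves": [{"rx":0,"ry":0.303,"rz":0,"x":-0.7,"y":-0.8,"z":-9.2,"gripper":1},{"rx":0,"ry":0.303,"rz":0,"x":-0.7,"y":-0.8,"z":-9.2,"gripper":1},{"rx":0,"ry":0.303,"rz":0,"x":-0.7,"y":-0.8,"z":-9.2,"gripper":1},{"rx":0,"ry":0.303,"rz":0,"x":-0.7,"y":-0.8,"z":-9.2,"gripper":1},{"rx":0,"ry":0.303,"rz":0,"x":-0.7,"y":-0.8,"z":-9.2,"gripper":1}]}}

```text
clock: 13.52
position: [0.5879, -0.3274, 0.1988]
tool_rot: [-1.57, 0.0, 0.006]
force: [0.0, -0.1, -0.7]
grip_width: 0.0853
```

```bash
python3 - <<'E'
from h import *
s=bot.observe(); rel([.588,-.329,.2],0.,s)
T=ext('wrist',s); im,d=bot.grab_frame('wrist'); save('w11',im); np.savez('w11.npz',im=im,d=d,T=T)
E
```

```text
t13.52 pos [ 0.5879 -0.3274  0.1988] yaw 0.006 F [ 0.  -0.1 -0.7] w 0.0853
  -> xyz cm [ 0.01 -0.12 -0.16] r [-0.001  0.006 -0.   ]
```

View pics/w11.png

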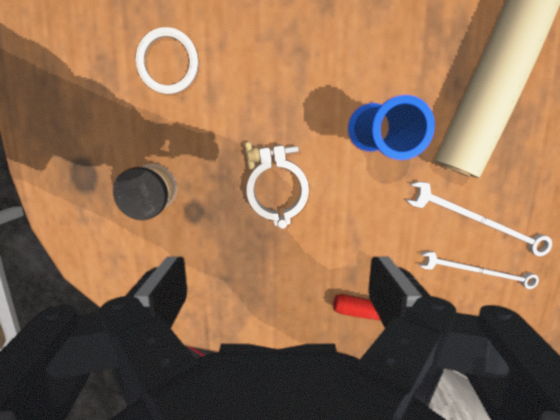

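```bash
python3 - <<'E'
from h import *
from scipy.optimize import least_squares
a=np.load('w11.npz');T=a['T'];hsv=cv2.cvtColor(a['im'],cv2.COLOR_RGB2HSV)
save('w11z',cv2.resize(a['im'][135:235,225:325],None,fx=6,fy=6,interpolation=cv2.INTER_CUBIC))
w=((hsv[...,1]<70)&(hsv[...,2]>140)).astype(np.uint8); m=np.zeros_like(w); m[140:232,240:312]=w[140:232,240:312]
cs,hh=cv2.findContours(m,cv2.RETR_CCOMP,cv2.CHAIN_APPROX_NONE)
print([(len(c),h[3]) for c,h in zip(cs,hh[0]) if len(c)>20])
inn=max([c for c,h in zip(cs,hh[0]) if h[3]>=0],key=len).reshape(-1,2)
for z in (.016,.0):
  P=onplane('wrist',inn,z,T)[:,:2]; f=least_squares(lambda q:np.hypot(*(P-q[:2]).T)-q[2],[*P.mean(0),.024],loss='soft_l1',f_scale=.001); print('inner z',z,f.x.round(4),np.sqrt(np.mean(f.fun**2)).round(4))
out=max([c for c,h in zip(cs,hh[0]) if h[3]<0],key=len).reshape(-1,2)
P=onplane('wrist',out,.016,T)[:,:2]
q=np.array(f.x[:2]); P2=P[(abs(P[:,1]-q[1])<.022)]; f=least_squares(lambda q:np.hypot(*(P2-q[:2]).T)-q[2],[*q,.0335],loss='soft_l1',f_scale=.001); print('outer',f.x.round(4),np.sqrt(np.mean(f.fun**2)).round(4))
print(onplane('wrist',[(283,224),(272,156)],.014,T).round(4))
C=cloud('wrist',a['d'],T); print('ring z',np.percentile(C[m>0][:,2],[10,50,90]).round(4))
E
```

```text
[(234, np.int32(-1)), (163, np.int32(0))]
inner z 0.016 [ 0.5873 -0.3285  0.026 ] 0.0034
inner z 0.0 [ 0.5874 -0.3318  0.0273] 0.0036
outer [ 0.5873 -0.329   0.0332] 0.0003
[[ 0.5941 -0.3675  0.014 ]
 [ 0.5818 -0.2927  0.014 ]]
ring z [0.0086 0.0147 0.0159]
```

View pics/w11z.png

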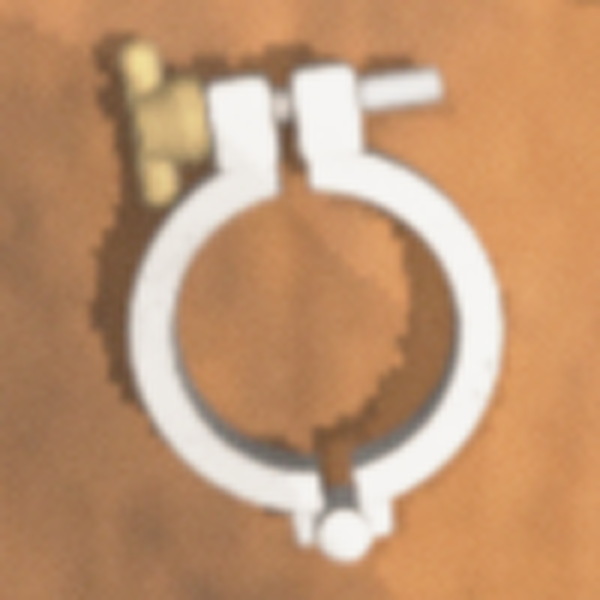

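Call:
{"fn": "arm_command", "kwargs": {"moves": [{"rx":0,"ry":-0.1,"rz":0,"x":-0.06,"y":4,"z":-0.16,"gripper":1},{"rx":0,"ry":-0.144,"rz":0,"x":-0.06,"y":8,"z":-0.16,"gripper":1},{"rx":0,"ry":-0.144,"rz":0,"x":-0.06,"y":12,"z":-0.16,"gripper":1},{"rx":0,"ry":-0.144,"rz":0,"x":-0.06,"y":16,"z":-0.16,"gripper":1},{"rx":0,"ry":-0.144,"rz":0,"x":-0.06,"y":17,"z":-0.16,"gripper":1}]}}

```text
clock: 13.98
position: [0.5855, -0.3255, 0.0235]
tool_rot: [-1.566, 0.005, 0.153]
force: [-0.3, 0.1, -0.3]
grip_width: 0.0854
```

Call:
{"fn": "arm_command", "kwargs": {"moves": [{"rx":0,"ry":0,"rz":0,"x":0,"y":0,"z":0,"gripper":1},{"rx":0,"ry":0,"rz":0,"x":0,"y":0,"z":0,"gripper":1}]}}

```text
clock: 14.15
position: [0.5884, -0.3288, 0.0304]
tool_rot: [-1.571, -0.001, 0.151]
force: [0.4, -0.8, 0.9]
grip_width: 0.0854
```

```bash
python3 - <<'E'
from h import *
s=bot.observe(); rel([.5873,-.329,-.004],0.15,s)
T=ext('wrist',s); im,d=bot.grab_frame('wrist'); save('w12',im); np.savez('w12.npz',im=im,d=d,T=T)
E
```

```text
t14.15 pos [ 0.5884 -0.3288  0.0304] yaw 0.151 F [ 0.4 -0.8  0.9] w 0.0854
  -> xyz cm [-0.11  3.44 -0.  ] r [0.001 0.001 0.001]
```

View pics/w12.png

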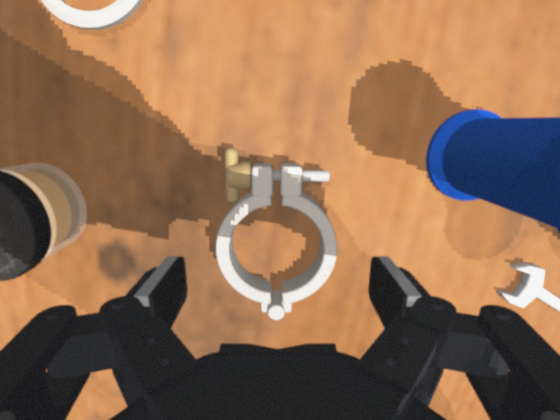

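```bash
python3 - <<'E'
from h import *
a=np.load('w12.npz')
P=onplane('wrist',[(217,248),(336,248),(262,168),(276,312)],.015,a['T']);print(P.round(4)); rel([(P[0,0]+P[1,0])/2,(P[0,1]+P[1,1])/2,-.004],.15)
E
```

```text
[[ 0.555  -0.3327  0.015 ]
 [ 0.6194 -0.323   0.015 ]
 [ 0.5734 -0.2856  0.015 ]
 [ 0.5929 -0.3677  0.015 ]]
t14.20 pos [ 0.5889 -0.3292  0.0313] yaw 0.151 F [-0.1 -0.1 -0.1] w 0.0852
  -> xyz cm [-0.16  3.53  0.17] r [0.002 0.001 0.002]
```

Call:
{"fn": "arm_command", "kwargs": {"moves": [{"rx":0,"ry":0,"rz":0,"x":-0.13,"y":1.5,"z":0.05,"gripper":1},{"rx":0,"ry":0,"rz":0,"x":-0.13,"y":3,"z":0.05,"gripper":1},{"rx":0,"ry":0,"rz":0,"x":-0.13,"y":3.45,"z":0.05,"gripper":1},{"rx":0,"ry":0,"rz":0,"x":-0.13,"y":3.45,"z":0.05,"gripper":1},{"rx":0,"ry":0,"rz":0,"x":-0.13,"y":3.45,"z":0.05,"gripper":0.6}]}}

```text
clock: 14.62
position: [0.5866, -0.3288, -0.0053]
tool_rot: [-1.571, -0.0, 0.15]
force: [-0.3, 0.0, -0.1]
grip_width: 0.0753
```

Call:
{"fn": "arm_command", "kwargs": {"moves": [{"rx":0,"ry":0,"rz":0,"x":0,"y":0,"z":0,"gripper":0.4},{"rx":0,"ry":0,"rz":0,"x":0,"y":0,"z":0,"gripper":0.4},{"rx":0,"ry":0,"rz":0,"x":0,"y":0,"z":0,"gripper":0.4}], "squeeze": 50}}

```text
clock: 14.87
position: [0.5868, -0.3289, -0.0044]
tool_rot: [-1.571, -0.001, 0.15]
force: [-1.9, 1.6, 8.3]
grip_width: 0.0648
```

```bash
python3 - <<'E'
from h import *
s=bot.observe(); rel([.5873,-.329,-.004],0.15,s)
T=ext('wrist',s); im,d=bot.grab_frame('wrist'); save('w13',im[100:]); np.savez('w13.npz',im=im,d=d,T=T)
E
```

```text
t14.87 pos [ 0.5868 -0.3289 -0.0044] yaw 0.150 F [-1.9  1.6  8.3] w 0.0648
  -> xyz cm [ 0.05 -0.04 -0.01] r [ 0.001 -0.     0.001]
```

View pics/w13.png

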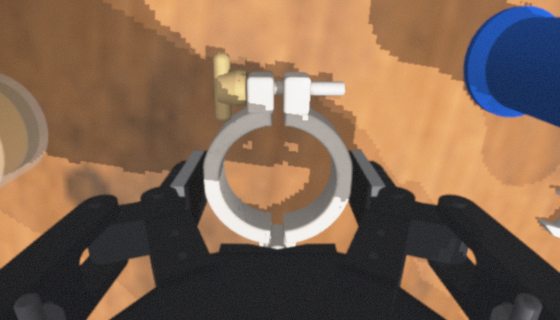

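Call:
{"fn": "arm_command", "kwargs": {"moves": [{"rx":0,"ry":0,"rz":0,"x":0,"y":-2,"z":0,"gripper":0.4},{"rx":0,"ry":0,"rz":0,"x":0,"y":-6,"z":0,"gripper":0.4},{"rx":0,"ry":0,"rz":0,"x":0,"y":-10,"z":0,"gripper":0.4},{"rx":0,"ry":0,"rz":0,"x":0,"y":-13.5,"z":1.5,"gripper":0.4},{"rx":0,"ry":0,"rz":0,"x":0,"y":-16,"z":4,"gripper":0.4}]}}

```text
clock: 15.33
position: [0.5804, -0.2918, 0.1582]
tool_rot: [-1.574, -0.003, 0.147]
force: [0.9, 0.1, -1.1]
grip_width: 0.0645
```

```bash
python3 - <<'E'
from h import *
s=bot.observe(); rel([.4666,.3184,.17],-.75,s)
E
```

```text
t15.33 pos [ 0.5804 -0.2918  0.1582] yaw 0.147 F [ 0.9  0.1 -1.1] w 0.0645
  -> xyz cm [-2.34 -1.39 62.02] r [0.002 0.897 0.004]
```

Call:
{"fn": "arm_command", "kwargs": {"moves": [{"rx":0,"ry":0.06,"rz":0,"x":-0.1,"y":-1.2,"z":3.5,"gripper":0.4},{"rx":0,"ry":0.12,"rz":0,"x":-0.3,"y":-1.2,"z":7.5,"gripper":0.4},{"rx":0,"ry":0.18,"rz":0,"x":-0.5,"y":-1.2,"z":11.5,"gripper":0.4},{"rx":0,"ry":0.24,"rz":0,"x":-0.6,"y":-1.2,"z":15.5,"gripper":0.4},{"rx":0,"ry":0.3,"rz":0,"x":-0.7,"y":-1.2,"z":19.5,"gripper":0.4}]}}

```text
clock: 15.75
position: [0.5438, -0.0957, 0.167]
tool_rot: [-1.57, -0.001, -0.153]
force: [0.8, 1.0, -0.8]
grip_width: 0.0646
```

```bash
python3 - <<'E'
from h import *
s=bot.observe(); rel([.4666,.3184,.17],-.75,s)
E
```

```text
t15.75 pos [ 0.5438 -0.0957  0.167 ] yaw -0.153 F [ 0.8  1.  -0.8] w 0.0646
  -> xyz cm [-13.95  -0.29  39.74] r [-0.001  0.597  0.001]
```

Call:
{"fn": "arm_command", "kwargs": {"moves": [{"rx":0,"ry":0.06,"rz":0,"x":-1.4,"y":-0.2,"z":3.8,"gripper":0.4},{"rx":0,"ry":0.12,"rz":0,"x":-2.8,"y":-0.3,"z":7.7,"gripper":0.4},{"rx":0,"ry":0.18,"rz":0,"x":-4.2,"y":-0.3,"z":11.5,"gripper":0.4},{"rx":0,"ry":0.24,"rz":0,"x":-5.6,"y":-0.3,"z":15.5,"gripper":0.4},{"rx":0,"ry":0.3,"rz":0,"x":-7,"y":-0.3,"z":19.5,"gripper":0.4}]}}

```text
clock: 16.17
position: [0.5039, 0.1065, 0.1699]
tool_rot: [-1.57, -0.0, -0.453]
force: [2.4, -0.1, -1.0]
grip_width: 0.0646
```

```bash
python3 - <<'E'
from h import *
s=bot.observe(); rel([.4666,.3184,.17],-.75,s)
E
```

```text
t16.17 pos [0.5039 0.1065 0.1699] yaw -0.453 F [ 2.4 -0.1 -1. ] w 0.0646
  -> xyz cm [-1.264e+01  1.000e-02  1.742e+01] r [-0.001  0.297  0.   ]
```

Call:
{"fn": "arm_command", "kwargs": {"moves": [{"rx":0,"ry":0.06,"rz":0,"x":-2.4,"y":0,"z":3.3,"gripper":0.4},{"rx":0,"ry":0.12,"rz":0,"x":-4.8,"y":0,"z":6.6,"gripper":0.4},{"rx":0,"ry":0.18,"rz":0,"x":-7.2,"y":0,"z":9.9,"gripper":0.4},{"rx":0,"ry":0.24,"rz":0,"x":-9.6,"y":0,"z":13.2,"gripper":0.4},{"rx":0,"ry":0.297,"rz":0,"x":-12,"y":0,"z":16.5,"gripper":0.4}]}}

```text
clock: 16.58
position: [0.4675, 0.3076, 0.1699]
tool_rot: [-1.57, 0.0, -0.75]
force: [0.3, -0.1, -1.3]
grip_width: 0.0647
```

Call:
{"fn": "arm_command", "kwargs": {"moves": [{"rx":0,"ry":0,"rz":0,"x":0,"y":3,"z":0,"gripper":0.4},{"rx":0,"ry":0,"rz":0,"x":0,"y":6,"z":0,"gripper":0.4},{"rx":0,"ry":0,"rz":0,"x":0,"y":8,"z":0,"gripper":0.4},{"rx":0,"ry":0,"rz":0,"x":0,"y":8,"z":0,"gripper":0.4},{"rx":0,"ry":0,"rz":0,"x":0,"y":8,"z":0,"gripper":0.4}]}}

```text
clock: 17.0
position: [0.4683, 0.305, 0.0896]
tool_rot: [-1.571, 0.0, -0.748]
force: [0.6, -0.9, -0.8]
grip_width: 0.0645
```

```bash
python3 - <<'E'
from h import *
s=bot.observe(); rel([.4666,.3184,.05],-.75,s)
T=ext('wrist',s); im,d=bot.grab_frame('wrist'); save('w14',im); np.savez('w14.npz',im=im,d=d,T=T)
E
```

```text
t17.00 pos [0.4683 0.305  0.0896] yaw -0.748 F [ 0.6 -0.9 -0.8] w 0.0645
  -> xyz cm [-1.04  3.96  0.87] r [ 0.001  0.002 -0.   ]
```

View pics/w14.png

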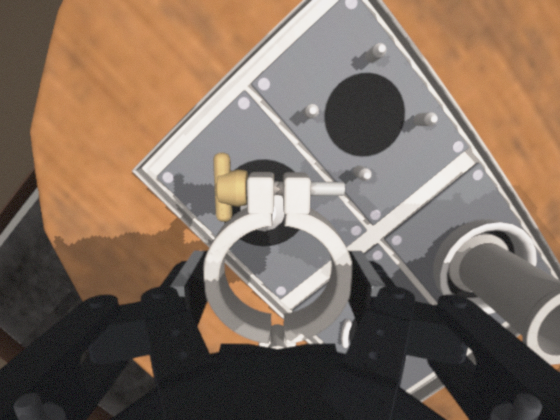

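```bash
python3 - <<'E'
from h import *
a=np.load('w14.npz')
save('w14z',cv2.resize(a['im'][150:350,190:370],None,fx=3,fy=3,interpolation=cv2.INTER_CUBIC))
s=bot.observe()
P=onplane('wrist',[(205,275),(351,275),(278,208),(278,340)],.109,a['T']);print(P.round(4), P[:2].mean(0),P[2:].mean(0))
from nest import *
tiles('wrist',a['im'],a['T'],dict(pegs=(310,65,415,165)),110)
E
```

```text
[[0.447  0.3284 0.109 ]
 [0.4939 0.2848 0.109 ]
 [0.4911 0.3289 0.109 ]
 [0.4474 0.2818 0.109 ]] [0.47046231 0.30662314 0.109     ] [0.46927743 0.30537436 0.109     ]
pegs disc c [0.5636 0.3163] r 0.0287 rms 0.0019
```

View pics/w14z.png

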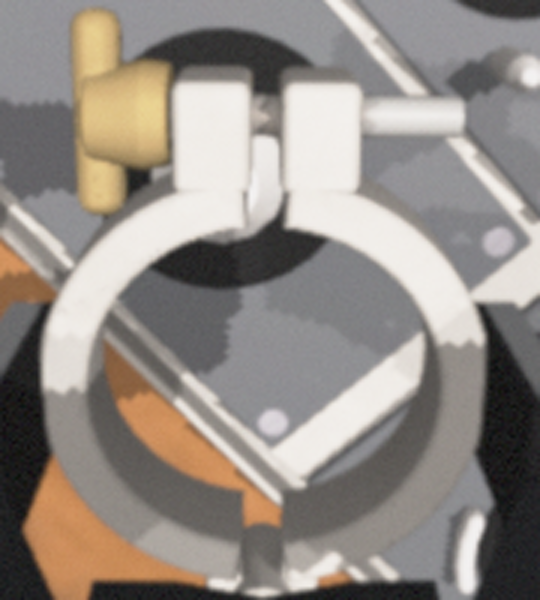

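Call:
{"fn": "arm_command", "kwargs": {"moves": [{"rx":0,"ry":0,"rz":0,"x":-1.05,"y":0,"z":0.85,"gripper":0.4},{"rx":0,"ry":0,"rz":0,"x":-1.05,"y":2,"z":0.85,"gripper":0.4},{"rx":0,"ry":0,"rz":0,"x":-1.05,"y":5,"z":0.85,"gripper":0.4},{"rx":0,"ry":0,"rz":0,"x":-1.05,"y":5,"z":0.85,"gripper":0.4},{"rx":0,"ry":0,"rz":0,"x":-1.05,"y":5,"z":0.85,"gripper":0.4}]}}

```text
clock: 17.47
position: [0.4664, 0.3188, 0.04]
tool_rot: [-1.571, 0.0, -0.747]
force: [0.3, -0.3, -0.6]
grip_width: 0.0647
```

```bash
python3 - <<'E'
from h import *
s=bot.observe(); rel([.466,.318,.002],-.75,s)
T=ext('wrist',s); im,d=bot.grab_frame('wrist'); save('w15',im); np.savez('w15.npz',im=im,d=d,T=T)
E
```

```text
t17.47 pos [0.4664 0.3188 0.04  ] yaw -0.747 F [ 0.3 -0.3 -0.6] w 0.0647
  -> xyz cm [ 0.02  3.8  -0.08] r [ 0.     0.003 -0.   ]
```

View pics/w15.png

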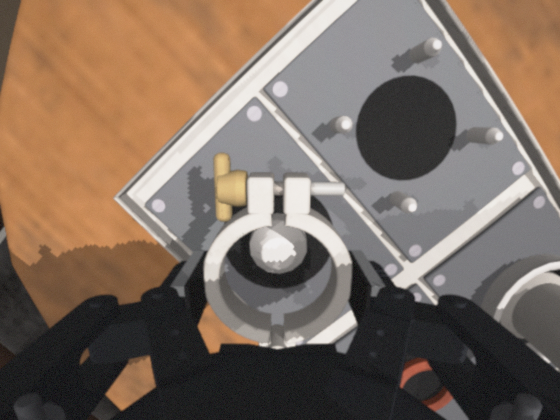

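```bash
python3 - <<'E'
from h import *
a=np.load('w15.npz')
save('w15z',cv2.resize(a['im'][195:345,200:355],None,fx=3.8,fy=3.8,interpolation=cv2.INTER_CUBIC))
print(onplane('wrist',[(275,250)],.030,a['T']), onplane('wrist',[(278,277)],.060,a['T']))
print(proj('wrist',[[.4666,.3184,.03],[.4666,.3184,.006]],a['T']))
E
```

```text
[[0.46714365 0.32107769 0.03      ]] [[0.4681577  0.32000641 0.06      ]]
[[277.6912662  254.07766475]
 [277.57961696 238.12649505]]
```

View pics/w15z.png

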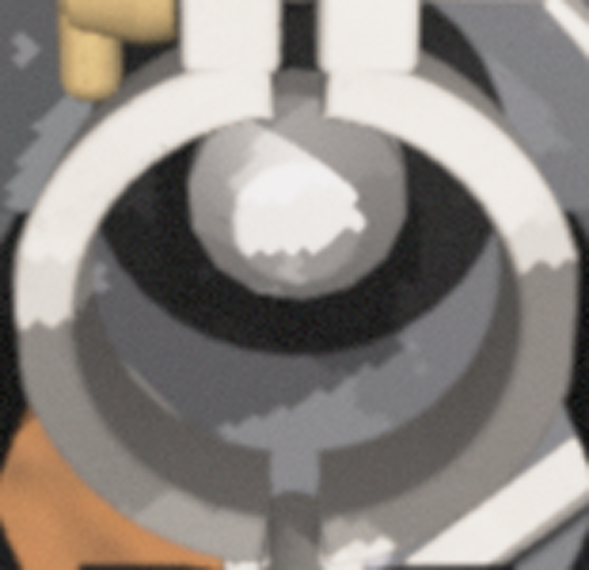

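Call:
{"fn": "arm_command", "kwargs": {"moves": [{"rx":0,"ry":0,"rz":0,"x":0,"y":0.8,"z":0.1,"gripper":0.4},{"rx":0,"ry":0,"rz":0,"x":0,"y":1.8,"z":0.1,"gripper":0.4},{"rx":0,"ry":0,"rz":0,"x":0,"y":2.8,"z":0.1,"gripper":0.4},{"rx":0,"ry":0,"rz":0,"x":0,"y":3.5,"z":0.1,"gripper":0.4},{"rx":0,"ry":0,"rz":0,"x":0,"y":3.5,"z":0.1,"gripper":0.4}]}}

```text
clock: 17.93
position: [0.4663, 0.3189, 0.0026]
tool_rot: [-1.573, 0.0, -0.747]
force: [-0.5, 0.4, -0.9]
grip_width: 0.0646
```

Call:
{"fn": "arm_command", "kwargs": {"moves": [{"rx":0,"ry":0,"rz":0,"x":0,"y":0.25,"z":0,"gripper":0.4},{"rx":0,"ry":0,"rz":0,"x":0,"y":0.25,"z":0,"gripper":0.4},{"rx":0,"ry":0,"rz":0,"x":0,"y":0.25,"z":0,"gripper":0.4}]}}

```text
clock: 18.18
position: [0.4672, 0.3194, 0.0018]
tool_rot: [-1.571, -0.0, -0.747]
force: [0.4, 0.0, -1.6]
grip_width: 0.0647
```

Nearly on the tile. Release with a modest opening (75 mm), then back off.

Call:
{"fn": "arm_command", "kwargs": {"moves": [{"rx":0,"ry":0,"rz":0,"x":0,"y":0,"z":0,"gripper":0.7},{"rx":0,"ry":0,"rz":0,"x":0,"y":0,"z":0,"gripper":0.75},{"rx":0,"ry":0,"rz":0,"x":0,"y":0,"z":0,"gripper":0.75},{"rx":0,"ry":0,"rz":0,"x":0,"y":0,"z":0,"gripper":0.75}]}}

```text
clock: 18.52
position: [0.4671, 0.3195, 0.0017]
tool_rot: [-1.571, -0.0, -0.747]
force: [-0.7, 0.5, -0.4]
grip_width: 0.0748
```

Call:
{"fn": "arm_command", "kwargs": {"moves": [{"rx":0,"ry":0,"rz":0,"x":0,"y":-1,"z":0,"gripper":0.75},{"rx":0,"ry":0,"rz":0,"x":0,"y":-4,"z":0,"gripper":0.75},{"rx":0,"ry":0,"rz":0,"x":0,"y":-8,"z":0,"gripper":0.75},{"rx":0,"ry":0,"rz":0,"x":0,"y":-12,"z":0,"gripper":0.75},{"rx":0,"ry":0,"rz":0,"x":0,"y":-16,"z":0,"gripper":0.75}]}}

```text
clock: 18.93
position: [0.4667, 0.3188, 0.1641]
tool_rot: [-1.571, -0.0, -0.748]
force: [0.4, 0.7, 0.2]
grip_width: 0.0749
```

```bash
python3 - <<'E'
from h import *
s=bot.observe(); rel([.45,-.327,.16],0,s)
T=ext('wrist',s); im,d=bot.grab_frame('wrist'); save('w16',im); np.savez('w16.npz',im=im,d=d,T=T)
C=cloud('wrist',d,T); hsv=cv2.cvtColor(im,cv2.COLOR_RGB2HSV)
r=np.hypot(C[...,0]-.467,C[...,1]-.319); sel=(r>.026)&(r<.033)&(hsv[...,1]<40)&(hsv[...,2]>170)&(d>0)
print('ring z',np.percentile(C[sel][:,2],[5,50,95]).round(4)); print(s['qpos'].round(2))
E
```

```text
t18.93 pos [0.4667 0.3188 0.1641] yaw -0.748 F [0.4 0.7 0.2] w 0.0749
  -> xyz cm [ 42.7    0.44 -48.48] r [ 0.001 -0.748 -0.   ]
ring z [0.0198 0.021  0.0221]
[-1.22  0.64  0.77  1.85 -0.57  0.88 -0.92]
```

View pics/w16.png

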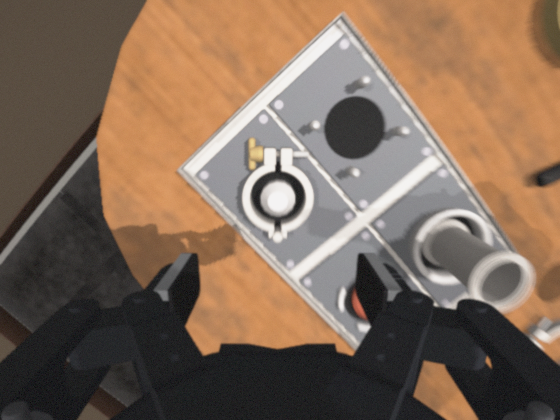

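Call:
{"fn": "arm_command", "kwargs": {"moves": [{"rx":0,"ry":0,"rz":0,"x":42.7,"y":-3.6,"z":-48.5,"gripper":0.9},{"rx":0,"ry":0,"rz":0,"x":42.7,"y":-3.6,"z":-48.5,"gripper":0.9},{"rx":0,"ry":0,"rz":0,"x":42.7,"y":-3.6,"z":-48.5,"gripper":0.9},{"rx":0,"ry":0,"rz":0,"x":42.7,"y":-3.6,"z":-48.5,"gripper":0.9},{"rx":0,"ry":0,"rz":0,"x":42.7,"y":-3.6,"z":-48.5,"gripper":0.9}]}}

```text
clock: 19.4
position: [0.4612, 0.1097, 0.174]
tool_rot: [-1.57, 0.0, -0.747]
force: [1.1, 0.1, 0.2]
grip_width: 0.0813
```

```bash
python3 -c "
from h import *
rel([.45,-.327,.2],-.75)"
```

```text
t19.40 pos [0.4612 0.1097 0.174 ] yaw -0.747 F [1.1 0.1 0.2] w 0.0813
  -> xyz cm [ 28.85  -2.63 -32.8 ] r [-0.001  0.003 -0.   ]
```

Call:
{"fn": "arm_command", "kwargs": {"moves": [{"rx":0,"ry":0,"rz":0,"x":28.8,"y":-2.6,"z":-32.8,"gripper":0.9},{"rx":0,"ry":0,"rz":0,"x":28.8,"y":-2.6,"z":-32.8,"gripper":0.9},{"rx":0,"ry":0,"rz":0,"x":28.8,"y":-2.6,"z":-32.8,"gripper":0.9},{"rx":0,"ry":0,"rz":0,"x":28.8,"y":-2.6,"z":-32.8,"gripper":0.9},{"rx":0,"ry":0,"rz":0,"x":28.8,"y":-2.6,"z":-32.8,"gripper":0.9}]}}

```text
clock: 19.82
position: [0.4557, -0.0983, 0.1864]
tool_rot: [-1.57, -0.0, -0.747]
force: [1.8, -0.3, 0.3]
grip_width: 0.0812
```

```bash
python3 -c "
from h import *
rel([.45,-.327,.2],-.75)"
```

```text
t19.82 pos [ 0.4557 -0.0983  0.1864] yaw -0.747 F [ 1.8 -0.3  0.3] w 0.0812
  -> xyz cm [ 15.12  -1.37 -17.16] r [-0.001  0.003  0.   ]
```

Call:
{"fn": "arm_command", "kwargs": {"moves": [{"rx":0,"ry":0,"rz":0,"x":15.1,"y":-1.4,"z":-17.2,"gripper":0.9},{"rx":0,"ry":0,"rz":0,"x":15.1,"y":-1.4,"z":-17.2,"gripper":0.9},{"rx":0,"ry":0,"rz":0,"x":15.1,"y":-1.4,"z":-17.2,"gripper":0.9},{"rx":0,"ry":0,"rz":0,"x":15.1,"y":-1.4,"z":-17.2,"gripper":0.9},{"rx":0,"ry":0,"rz":0,"x":15.1,"y":-1.4,"z":-17.2,"gripper":0.9}]}}

```text
clock: 20.23
position: [0.45, -0.3064, 0.1992]
tool_rot: [-1.57, -0.0, -0.747]
force: [1.4, 0.0, -0.4]
grip_width: 0.0807
```

Call:
{"fn": "arm_command", "kwargs": {"moves": [{"rx":0,"ry":0,"rz":0,"x":1,"y":0,"z":-1,"gripper":0.9},{"rx":0,"ry":0,"rz":0,"x":1,"y":0,"z":-1,"gripper":0.9},{"rx":0,"ry":0,"rz":0,"x":1,"y":0,"z":-1,"gripper":0.9}]}}

```text
clock: 20.48
position: [0.4506, -0.3191, 0.1986]
tool_rot: [-1.571, 0.0, -0.749]
force: [1.1, 0.2, -0.3]
grip_width: 0.081
```

```bash
python3 - <<'E'
from h import *
s=bot.observe(); rel([.45,-.327,.1],-.75,s)
T=ext('wrist',s); im,d=bot.grab_frame('wrist'); save('w17',im); np.savez('w17.npz',im=im,d=d,T=T)
E
```

```text
t20.48 pos [ 0.4506 -0.3191  0.1986] yaw -0.749 F [ 1.1  0.2 -0.3] w 0.0810
  -> xyz cm [ 0.49  9.86 -0.62] r [ 0.     0.001 -0.   ]
```

View pics/w17.png

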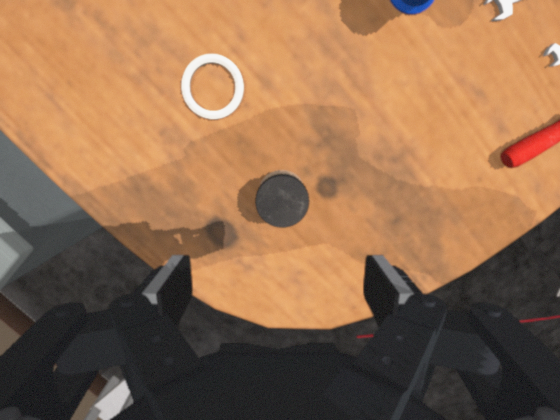

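```bash
python3 - <<'E'
from h import *
a=np.load('w17.npz');T=a['T']; g=cv2.GaussianBlur(cv2.cvtColor(a['im'],cv2.COLOR_RGB2GRAY),(0,0),1)
m=np.zeros_like(g); m[160:245,235:330]=(g[160:245,235:330]<85)
n,l,st,ce=cv2.connectedComponentsWithStats(m); i=1+np.argmax(st[1:,4]); print(st[i])
c=cv2.findContours((l==i).astype(np.uint8),cv2.RETR_EXTERNAL,cv2.CHAIN_APPROX_NONE)[0][0]
e=cv2.fitEllipse(cv2.convexHull(c)); print(e); C=cloud('wrist',a['d'],T); z=np.median(C[l==i][:,2]); print('lid z',z)
P=onplane('wrist',[e[0]],.047,T)[0]; print(P); rel([P[0],P[1],.011],-.75)
E
```

```text
[ 255  174   53   52 1975]
((280.4839782714844, 199.63026428222656), (51.25271224975586, 52.9039421081543), 65.9926986694336)
lid z 0.04652489071261123
[ 0.45023927 -0.3246657   0.047     ]
t20.53 pos [ 0.451  -0.318   0.1985] yaw -0.747 F [-0.   0.4 -0. ] w 0.0809
  -> xyz cm [ 0.4  18.75 -0.55] r [-0.     0.003 -0.   ]
```

Call:
{"fn": "arm_command", "kwargs": {"moves": [{"rx":0,"ry":0,"rz":0,"x":0.45,"y":4,"z":-0.55,"gripper":0.9},{"rx":0,"ry":0,"rz":0,"x":0.45,"y":8,"z":-0.55,"gripper":0.9},{"rx":0,"ry":0,"rz":0,"x":0.45,"y":12,"z":-0.55,"gripper":0.9},{"rx":0,"ry":0,"rz":0,"x":0.45,"y":12,"z":-0.55,"gripper":0.9},{"rx":0,"ry":0,"rz":0,"x":0.45,"y":12,"z":-0.55,"gripper":0.9}]}}

```text
clock: 20.95
position: [0.4504, -0.3243, 0.0783]
tool_rot: [-1.571, 0.003, -0.746]
force: [0.8, 0.9, 2.0]
grip_width: 0.0812
```

```bash
python3 - <<'E'
from h import *
s=bot.observe(); T=ext('wrist',s); im,d=bot.grab_frame('wrist'); save('w18',im)
g=cv2.GaussianBlur(cv2.cvtColor(im,cv2.COLOR_RGB2GRAY),(0,0),1)
m=(g<85).astype(np.uint8); m[:,:195]=0;m[:,365:]=0;m[330:]=0;m[:150]=0
n,l,st,ce=cv2.connectedComponentsWithStats(m); i=1+np.argmax(st[1:,4]); print(st[i])
c=cv2.findContours((l==i).astype(np.uint8),cv2.RETR_EXTERNAL,cv2.CHAIN_APPROX_NONE)[0][0]
e=cv2.fitEllipse(cv2.convexHull(c)); print(e)
P=onplane('wrist',[e[0]],.047,T)[0]; print(P); rel([P[0],P[1],.01],-.75,s)
E
```

```text
[ 236  198   87   84 5684]
((278.9807434082031, 240.0888671875), (84.85303497314453, 87.74877166748047), 85.51870727539062)
[ 0.45096481 -0.3253346   0.047     ]
t20.95 pos [ 0.4504 -0.3243  0.0783] yaw -0.746 F [0.8 0.9 2. ] w 0.0812
  -> xyz cm [ 0.13  6.83 -0.03] r [ 0.001  0.004 -0.003]
```

View pics/w18.png

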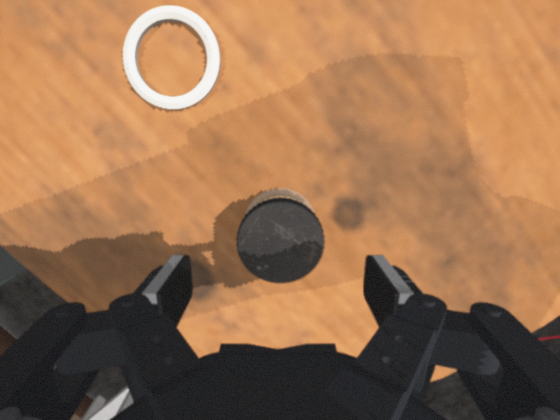

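Call:
{"fn": "arm_command", "kwargs": {"moves": [{"rx":0,"ry":0,"rz":0,"x":0.1,"y":3,"z":0,"gripper":0.9},{"rx":0,"ry":0,"rz":0,"x":0.1,"y":6,"z":0,"gripper":0.9},{"rx":0,"ry":0,"rz":0,"x":0.1,"y":6.8,"z":0,"gripper":0.9},{"rx":0,"ry":0,"rz":0,"x":0.1,"y":6.8,"z":0,"gripper":0.9},{"rx":0,"ry":0,"rz":0,"x":0.1,"y":6.8,"z":0,"gripper":0.9}]}}

```text
clock: 21.42
position: [0.4524, -0.3268, 0.0125]
tool_rot: [-1.57, -0.002, -0.747]
force: [1.0, 0.0, 0.8]
grip_width: 0.0814
```

Call:
{"fn": "arm_command", "kwargs": {"moves": [{"rx":0,"ry":0,"rz":0,"x":0,"y":0,"z":0,"gripper":0},{"rx":0,"ry":0,"rz":0,"x":0,"y":0,"z":0,"gripper":0},{"rx":0,"ry":0,"rz":0,"x":0,"y":0,"z":0,"gripper":0},{"rx":0,"ry":0,"rz":0,"x":0,"y":0,"z":0,"gripper":0},{"rx":0,"ry":0,"rz":0,"x":0,"y":0,"z":0,"gripper":0}], "squeeze": 40}}

```text
clock: 21.83
position: [0.4522, -0.3265, 0.0121]
tool_rot: [-1.57, -0.002, -0.747]
force: [-3.7, 4.6, 21.7]
grip_width: 0.0511
```

Call:
{"fn": "arm_command", "kwargs": {"moves": [{"rx":0,"ry":0,"rz":0,"x":0,"y":-2,"z":0,"gripper":0},{"rx":0,"ry":0,"rz":0,"x":0,"y":-5,"z":0,"gripper":0},{"rx":0,"ry":0,"rz":0,"x":0,"y":-9,"z":0,"gripper":0},{"rx":0,"ry":0,"rz":0,"x":0,"y":-13,"z":0,"gripper":0},{"rx":0,"ry":0,"rz":0,"x":0,"y":-15,"z":0,"gripper":0}]}}

```text
clock: 22.25
position: [0.452, -0.3272, 0.165]
tool_rot: [-1.57, -0.004, -0.748]
force: [1.1, -0.0, -1.6]
grip_width: 0.051
```

```bash
python3 - <<'E'
from h import *
s=bot.observe(); rel([.5635,.3168,.17],-1.5864,s)
T=ext('wrist',s); im,d=bot.grab_frame('wrist'); save('w19',im[100:])
E
```

```text
t22.25 pos [ 0.452  -0.3272  0.165 ] yaw -0.748 F [ 1.1 -0.  -1.6] w 0.0510
  -> xyz cm [-35.62  -0.58  54.79] r [-0.002  0.838  0.003]
```

View pics/w19.png

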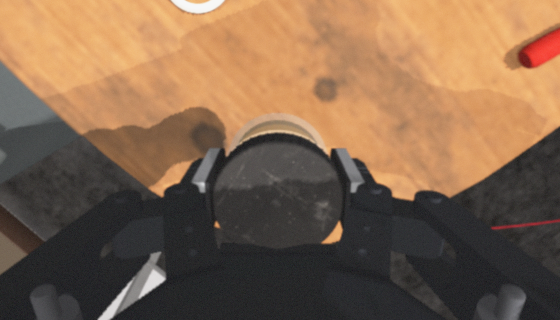

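Call:
{"fn": "arm_command", "kwargs": {"moves": [{"rx":0,"ry":0.05,"rz":0,"x":-2.1,"y":-0.5,"z":3.2,"gripper":0},{"rx":0,"ry":0.1,"rz":0,"x":-4.2,"y":-0.5,"z":6.5,"gripper":0},{"rx":0,"ry":0.15,"rz":0,"x":-6.4,"y":-0.5,"z":9.8,"gripper":0},{"rx":0,"ry":0.2,"rz":0,"x":-8.6,"y":-0.5,"z":13.2,"gripper":0},{"rx":0,"ry":0.25,"rz":0,"x":-10.8,"y":-0.5,"z":16.6,"gripper":0}]}}

```text
clock: 22.72
position: [0.485, -0.1292, 0.1659]
tool_rot: [-1.57, 0.0, -1.0]
force: [1.7, 0.1, -2.0]
grip_width: 0.051
```

```bash
python3 -c "
from h import *
rel([.5635,.3168,.17],-1.5864)"
```

```text
t22.72 pos [ 0.485  -0.1292  0.1659] yaw -1.000 F [ 1.7  0.1 -2. ] w 0.0510
  -> xyz cm [-33.29  -0.38  30.69] r [-0.001  0.586 -0.   ]
```

Call:
{"fn": "arm_command", "kwargs": {"moves": [{"rx":0,"ry":0.06,"rz":0,"x":-2.9,"y":-0.4,"z":2.7,"gripper":0},{"rx":0,"ry":0.12,"rz":0,"x":-5.8,"y":-0.4,"z":5.4,"gripper":0},{"rx":0,"ry":0.18,"rz":0,"x":-8.7,"y":-0.4,"z":8.1,"gripper":0},{"rx":0,"ry":0.24,"rz":0,"x":-11.6,"y":-0.4,"z":10.8,"gripper":0},{"rx":0,"ry":0.3,"rz":0,"x":-14.5,"y":-0.4,"z":13.5,"gripper":0}]}}

```text
clock: 23.13
position: [0.5197, 0.0663, 0.17]
tool_rot: [-1.57, 0.001, -1.3]
force: [2.1, -0.3, -1.2]
grip_width: 0.051
```

```bash
python3 -c "
from h import *
rel([.5635,.3168,.17],-1.5864)"
```

```text
t23.13 pos [0.5197 0.0663 0.17  ] yaw -1.300 F [ 2.1 -0.3 -1.2] w 0.0510
  -> xyz cm [-2.296e+01  2.000e-02  1.093e+01] r [-0.001  0.287 -0.001]
```

Call:
{"fn": "arm_command", "kwargs": {"moves": [{"rx":0,"ry":0.05,"rz":0,"x":-3.6,"y":0,"z":1.7,"gripper":0},{"rx":0,"ry":0.1,"rz":0,"x":-7.2,"y":0,"z":3.4,"gripper":0},{"rx":0,"ry":0.15,"rz":0,"x":-10.8,"y":0,"z":5.1,"gripper":0},{"rx":0,"ry":0.2,"rz":0,"x":-14.4,"y":0,"z":6.8,"gripper":0},{"rx":0,"ry":0.25,"rz":0,"x":-18,"y":0,"z":8.5,"gripper":0}]}}

```text
clock: 23.55
position: [0.5526, 0.2628, 0.1699]
tool_rot: [-1.571, 0.001, -1.549]
force: [0.6, -0.9, -1.6]
grip_width: 0.0508
```

```bash
python3 -c "
from h import *
rel([.5635,.3168,.1],-1.5864)"
```

```text
t23.55 pos [0.5526 0.2628 0.1699] yaw -1.549 F [ 0.6 -0.9 -1.6] w 0.0508
  -> xyz cm [-5.37  6.99  1.21] r [-0.     0.038 -0.001]
```

Call:
{"fn": "arm_command", "kwargs": {"moves": [{"rx":0,"ry":0.038,"rz":0,"x":-3,"y":1,"z":0.8,"gripper":0},{"rx":0,"ry":0.038,"rz":0,"x":-5.4,"y":3,"z":1.2,"gripper":0},{"rx":0,"ry":0.038,"rz":0,"x":-5.4,"y":7,"z":1.2,"gripper":0},{"rx":0,"ry":0.038,"rz":0,"x":-5.4,"y":7,"z":1.2,"gripper":0},{"rx":0,"ry":0.038,"rz":0,"x":-5.4,"y":7,"z":1.2,"gripper":0}]}}

```text
clock: 23.97
position: [0.563, 0.314, 0.099]
tool_rot: [-1.573, -0.002, -1.585]
force: [-0.7, -1.3, -1.2]
grip_width: 0.051
```

```bash
python3 - <<'E'
from h import *
s=bot.observe(); rel([.5635,.3168,.019],-1.5864,s)
T=ext('wrist',s); im,d=bot.grab_frame('wrist'); save('w20',im); np.savez('w20.npz',im=im,d=d,T=T)
print(s['qpos'].round(2))
ims,d=bot.grab_frame('scene'); save('s3',cv2.resize(ims[110:260,160:360],None,fx=3,fy=3,interpolation=cv2.INTER_CUBIC))
z=s['position'][2]-.012+.048
print(onplane('wrist',[(217,280),(340,280)],z,T),z)
E
```

```text
t23.97 pos [0.563 0.314 0.099] yaw -1.585 F [-0.7 -1.3 -1.2] w 0.0510
  -> xyz cm [-0.3   8.    0.06] r [0.002 0.001 0.002]
[-1.14  0.94  0.93  1.68 -0.88  1.   -1.48]
[[0.57301411 0.33611357 0.13499511]
 [0.57222237 0.28935867 0.13499511]] 0.13499511459758445
```

View pics/w20.png

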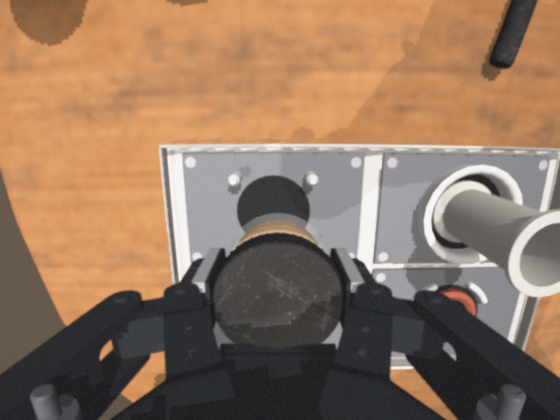

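View pics/s3.png

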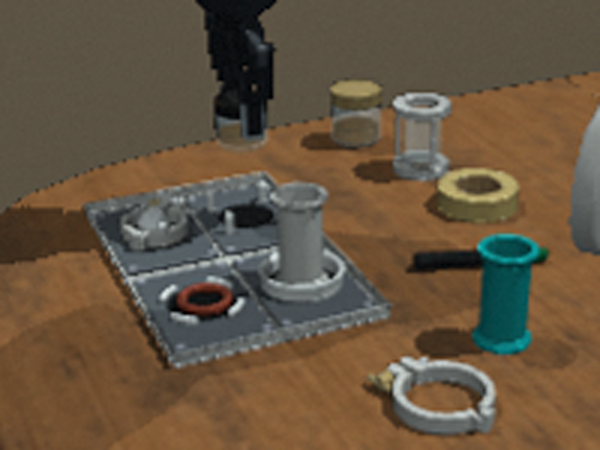

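```bash
python3 - <<'E'
from h import *
a=np.load('w20.npz')
print(onplane('wrist',[(213,292),(343,292),(279,233),(279,352)],.133,a['T']))
print(proj('wrist',[[.5635,.3168,.006]],a['T']))
E
```

```text
[[0.56672303 0.33851863 0.133     ]
 [0.56585304 0.28749251 0.133     ]
 [0.59087518 0.31230307 0.133     ]
 [0.53780097 0.31301916 0.133     ]]
[[272.44286303 211.62514597]]
```

Call:
{"fn": "arm_command", "kwargs": {"moves": [{"rx":0,"ry":0,"rz":0,"x":-0.35,"y":2,"z":-0.05,"gripper":0},{"rx":0,"ry":0,"rz":0,"x":-0.35,"y":4,"z":-0.05,"gripper":0},{"rx":0,"ry":0,"rz":0,"x":-0.35,"y":6,"z":-0.05,"gripper":0},{"rx":0,"ry":0,"rz":0,"x":-0.35,"y":7.6,"z":-0.05,"gripper":0},{"rx":0,"ry":0,"rz":0,"x":-0.35,"y":7.6,"z":-0.05,"gripper":0}]}}

```text
clock: 24.48
position: [0.5628, 0.3176, 0.0223]
tool_rot: [-1.572, -0.0, -1.586]
force: [-0.5, 0.5, -2.4]
grip_width: 0.0511
```

Call:
{"fn": "arm_command", "kwargs": {"moves": [{"rx":0,"ry":0,"rz":0,"x":0,"y":0,"z":0,"gripper":0}]}}

```text
clock: 24.57
position: [0.5638, 0.3178, 0.0244]
tool_rot: [-1.57, 0.0, -1.586]
force: [0.8, 0.2, -1.8]
grip_width: 0.051
```

Call:
{"fn": "arm_command", "kwargs": {"moves": [{"rx":0,"ry":0,"rz":0,"x":0,"y":0.4,"z":0,"gripper":0},{"rx":0,"ry":0,"rz":0,"x":0,"y":0.6,"z":0,"gripper":0},{"rx":0,"ry":0,"rz":0,"x":0,"y":0.6,"z":0,"gripper":0},{"rx":0,"ry":0,"rz":0,"x":0,"y":0.6,"z":0,"gripper":0}]}}

```text
clock: 24.9
position: [0.5639, 0.3184, 0.0184]
tool_rot: [-1.569, 0.001, -1.585]
force: [0.8, 0.8, 5.5]
grip_width: 0.0511
```

Contact with the tile (5.5 N). Release and back off.

Call:
{"fn": "arm_command", "kwargs": {"moves": [{"rx":0,"ry":0,"rz":0,"x":0,"y":0,"z":0,"gripper":0.5},{"rx":0,"ry":0,"rz":0,"x":0,"y":0,"z":0,"gripper":0.6},{"rx":0,"ry":0,"rz":0,"x":0,"y":0,"z":0,"gripper":0.6},{"rx":0,"ry":0,"rz":0,"x":0,"y":0,"z":0,"gripper":0.6}]}}

```text
clock: 25.23
position: [0.5632, 0.3181, 0.0173]
tool_rot: [-1.571, -0.0, -1.585]
force: [0.4, 0.8, -0.0]
grip_width: 0.068
```

Call:
{"fn": "arm_command", "kwargs": {"moves": [{"rx":0,"ry":0,"rz":0,"x":0,"y":-1,"z":0,"gripper":0.6},{"rx":0,"ry":0,"rz":0,"x":0,"y":-4,"z":0,"gripper":0.6},{"rx":0,"ry":0,"rz":0,"x":0,"y":-8,"z":0,"gripper":0.6},{"rx":0,"ry":0,"rz":0,"x":0,"y":-12,"z":0,"gripper":0.6},{"rx":0,"ry":0,"rz":0,"x":0,"y":-16,"z":0,"gripper":0.6}]}}

```text
clock: 25.65
position: [0.563, 0.3175, 0.1798]
tool_rot: [-1.571, -0.001, -1.586]
force: [0.6, -0.6, 0.4]
grip_width: 0.0685
```

Call:
{"fn": "arm_command", "kwargs": {"moves": [{"rx":0,"ry":0,"rz":0,"x":0,"y":-4,"z":-2,"gripper":0.6},{"rx":0,"ry":0,"rz":0,"x":0,"y":-7,"z":-5,"gripper":0.6},{"rx":0,"ry":0,"rz":0,"x":0,"y":-7,"z":-5,"gripper":0.6},{"rx":0,"ry":0,"rz":0,"x":0,"y":-7,"z":-5,"gripper":0.6}]}}

```text
clock: 25.98
position: [0.5126, 0.3196, 0.2496]
tool_rot: [-1.569, 0.003, -1.584]
force: [0.2, 1.2, -0.9]
grip_width: 0.068
```

```bash
python3 - <<'E'
from h import *
s=bot.observe(); rel([.5635,.3168,.17],-1.5864,s)
T=ext('wrist',s); im,d=bot.grab_frame('wrist'); save('w21',im); C=cloud('wrist',d,T)
for n,(x,y),r in (('jar',(.5635,.3168),.02),('spool',(.561,.163),.026),('gasket',(.4646,.1643),.026),('clamp',(.467,.319),.033)):
    m=(np.hypot(C[...,0]-x,C[...,1]-y)<r)&(d>0)&(C[...,2]<.12); p=C[m]
    if len(p): print(n,'z pct50,90,98',np.percentile(p[:,2],[50,90,98]).round(4))
ims,d=bot.grab_frame('scene'); save('s4',cv2.resize(ims[110:350,160:440],None,fx=2.5,fy=2.5,interpolation=cv2.INTER_CUBIC))
imt,d=bot.grab_frame('top'); save('t4',cv2.resize(imt[150:290,80:280],None,fx=4,fy=4,interpolation=cv2.INTER_CUBIC))
E
```

```text
t25.98 pos [0.5126 0.3196 0.2496] yaw -1.584 F [ 0.2  1.2 -0.9] w 0.0680
  -> xyz cm [0.24 7.96 5.09] r [-0.001  0.003 -0.003]
jar z pct50,90,98 [0.0525 0.0535 0.0541]
spool z pct50,90,98 [0.0684 0.0953 0.0962]
gasket z pct50,90,98 [0.0104 0.0138 0.0146]
clamp z pct50,90,98 [0.02   0.0269 0.0291]
```

View pics/w21.png

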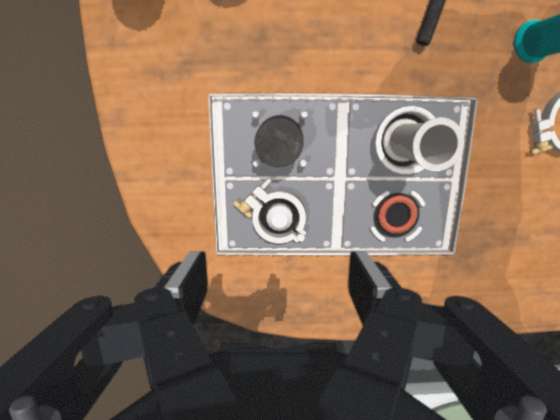

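View pics/s4.png

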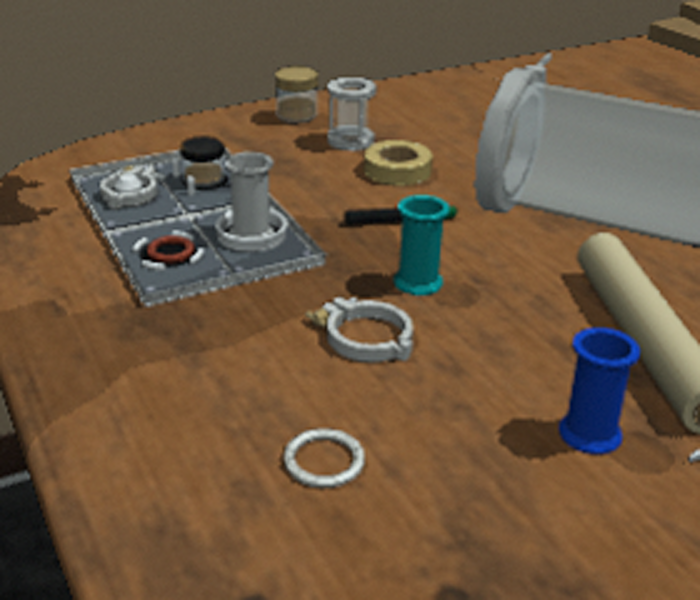

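All four parts sit at the heights they should when fully down: jar top 0.0535 m, spool top 0.0955, gasket top 0.014, clamp ring about 0.021. The decoys haven't moved, so I'm handing in.

```bash
python3 -c "
from workcell import bot
print(bot.job_done())"
```

```text
the job is handed in; nothing more can be done
None
```

I packed the four parts in the order asked and handed the job in at about 26 s: steel spool in the collar, small red gasket between the ribs, small clamp over the post, black-lid jar between the pegs.

**Heights:** After backing off, I measured top heights with the wrist camera; the clamp's reading is from just after I placed it. All were within about 1.5 mm of fully down.

| Part | Measured top (mm) | Expected top (mm) |
|---|---|---|
| Spool | 95.5 | 96 |
| Gasket | 14–14.6 | 15 |
| Clamp ring | 21 | 22 |
| Jar | 53.5 | 54 |

**Last pictures:** The wrist and scene views taken before hand-in showed all four parts sitting level in their nests. The bigger gasket and bigger clamp lay where they started, and the gripper was clear, about 25 cm up.

**Disagreements:** The post's position in the close-up was about 2–3 mm off my earlier measurement, within the clamp's 7.5 mm play. For the nests, the scene camera's detection masks were up to 3 cm off the other two cameras, so I used the wrist-camera measurement, which the top camera matched to about 3 mm. No check failed.

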